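# Hang the chocolate stamps in the chilling rack through the orienting chute

## Task

First push the rack's end stop fully home. Then lay every chocolate stamp on the table into the slot of the sloping chute so that it hangs face up by its head and slides down to the shut gate; once all of them hang still in the queue above the gate, tilt the spring lever away from the robot, towards the chute, and hold it until all of them have slid down past the gate into the rack, then let it spring back upright. All stamps must end hanging face up and at rest in the rack, with the end stop still home; leave the bowl, the jar and the spatula where they are.

Things in the scene. Friction and masses are not known exactly. Their poses are not given: they have to be found in the camera images.
- chute: Orienting chute, fixed. Two white slippery rails along its y slope down 14 degrees to -y; a handle drops into the 18.5 mm slot between them, the head rides on top. Origin on the table; z up, +x away from the robot, +y uphill. Slot centre x = 0, rails out to x = +-33 mm, y = -200..+185 mm, flat tops at z = 127 mm + 0.249*y, no lips; steel side sheets below at x = +-35 mm
- gate (a point): centre line of the slot at rail height over the gate (chute y = -30 mm): a sliding blade 8 mm thick, 2 to 38 mm below the rail tops, that blocks handles. Stamps queue uphill of it, up to five, about 29 mm each, heads may overlap a little (origins from about y = -22 mm up to +95 mm)
- rack_end (a point): centre line of the slot at rail height at the end stop (chute y = -180 mm). The rack is the rail from here up to the gate; it holds up to five hanging stamps, 29 mm each (origins from about y = -176 mm up to -58 mm)
- load (a point): slot centre line at rail height near the upper end (chute y = +153 mm, z = 165 mm). Lay a stamp along the slot, head here, handle pointing downhill: it is then clear of four queued stamps, and when let go the handle swings down through the slot and the stamp slides to the gate by itself
- lever (a joint): spring-centred lever in front of the chute, rad: 0 upright, + tilted away from the robot (towards the chute), range -0.42..0.42. Spring 1.6 N m/rad (about 4 N at the knob at 0.35). Tilting to + opens the gate: slot clear above about 0.27, shut again when it recentres. Tilting to - leaves it shut. Its block is 50 x 44 mm, 30 mm high
- lever_knob (a point): centre of the lever's black ball knob, 24 mm in diameter, on a 9 mm stem, 130 mm above the pivot (160 mm above the table when upright, at chute x = -100 mm, y = -30 mm)
- end_stop (a joint): push plunger that closes the low end of the rack, m; 0 pushed fully home (slot closed), up to 0.030 pulled out towards the robot (slot open). Stays where it is left; takes 1.5 to 3 N to slide along the chute's +x
- stop_knob (a point): centre of the outer face of the plunger's black round knob (28 mm in diameter, 10 mm thick, facing the robot, on a 10 mm rod), about 57 mm above the table; when home it is 68 mm in front of the slot's centre line, at chute y = -184 mm
- bowl: bystander: steel bowl, 130 mm wide, 60 mm high; origin under its centre
- jar: bystander: amber glass jar, 68 mm wide, 100 mm high; origin under its centre
- spatula: bystander: spatula, 240 mm long, lying beyond the chute
- stamp1: chocolate stamp, 110 g: brass disc head 30 mm wide, 8 mm thick, on a square steel handle 12 x 12 x 60 mm. Origin where handle meets head, +x to the stamp face (handle end x = -60 mm, face +8 mm, mass centre -16 mm). Starts lying on head rim and handle end, +x 8.5 degrees up, origin 15 mm high. Hanging: +x up, 14 degrees off vertical, origin at rail-top height. May be absent
- stamp2: chocolate stamp, 110 g: brass disc head 30 mm wide, 8 mm thick, on a square steel handle 12 x 12 x 60 mm. Origin where handle meets head, +x to the stamp face (handle end x = -60 mm, face +8 mm, mass centre -16 mm). Starts lying on head rim and handle end, +x 8.5 degrees up, origin 15 mm high. Hanging: +x up, 14 degrees off vertical, origin at rail-top height. May be absent
- stamp3: chocolate stamp, 110 g: brass disc head 30 mm wide, 8 mm thick, on a square steel handle 12 x 12 x 60 mm. Origin where handle meets head, +x to the stamp face (handle end x = -60 mm, face +8 mm, mass centre -16 mm). Starts lying on head rim and handle end, +x 8.5 degrees up, origin 15 mm high. Hanging: +x up, 14 degrees off vertical, origin at rail-top height. May be absent
- stamp4: chocolate stamp, 110 g: brass disc head 30 mm wide, 8 mm thick, on a square steel handle 12 x 12 x 60 mm. Origin where handle meets head, +x to the stamp face (handle end x = -60 mm, face +8 mm, mass centre -16 mm). Starts lying on head rim and handle end, +x 8.5 degrees up, origin 15 mm high. Hanging: +x up, 14 degrees off vertical, origin at rail-top height. May be absent
- stamp5: chocolate stamp, 110 g: brass disc head 30 mm wide, 8 mm thick, on a square steel handle 12 x 12 x 60 mm. Origin where handle meets head, +x to the stamp face (handle end x = -60 mm, face +8 mm, mass centre -16 mm). Starts lying on head rim and handle end, +x 8.5 degrees up, origin 15 mm high. Hanging: +x up, 14 degrees off vertical, origin at rail-top height. May be absent

How it is judged:
On the way, in this order (a step that is already met when the one before it is completed fails the run):
1. the end stop is pushed fully home (within 4 mm) (value of joint end_stop below 0.004 m), for 0.2 s.
2. every stamp hangs face up and still in the queue above the shut gate, the lever upright (y of stamp1 in the frame of chute between -0.034 and 0.14 m and x of stamp1 in the frame of chute between -0.012 and 0.012 m and z of each of stamp1, stamp2, stamp3, stamp4, stamp5 in the frame of chute above 0.07 m and angle between each of stamp1, stamp2, stamp3, stamp4, stamp5's own x axis and vertical below 0.55 rad and linear speed of each of stamp1, stamp2, stamp3, stamp4, stamp5 below 0.05 m/s and y of stamp2 in the frame of chute between -0.034 and 0.14 m and x of stamp2 in the frame of chute between -0.012 and 0.012 m and y of stamp3 in the frame of chute between -0.034 and 0.14 m and x of stamp3 in the frame of chute between -0.012 and 0.012 m and y of stamp4 in the frame of chute between -0.034 and 0.14 m and x of stamp4 in the frame of chute between -0.012 and 0.012 m and y of stamp5 in the frame of chute between -0.034 and 0.14 m and x of stamp5 in the frame of chute between -0.012 and 0.012 m and value of joint lever between -0.06 and 0.06 rad and value of joint end_stop below 0.004 m), for 0.3 s.
3. the lever is held tilted away from the robot by more than 0.27 rad for 0.4 s (value of joint lever above 0.27 rad), for 0.4 s.
At the end, for the whole second after the job is handed in: every stamp hangs face up (its axis within 0.55 rad of vertical, within 12 mm of the slot's centre line, on the rails) and at rest (below 0.03 m/s) in the rack between end stop and gate; the lever is upright within 0.06 rad and the end stop is home within 4 mm (y of stamp1 in the frame of chute between -0.19 and -0.042 m and x of stamp1 in the frame of chute between -0.012 and 0.012 m and z of each of stamp1, stamp2, stamp3, stamp4, stamp5 in the frame of chute above 0.07 m and angle between each of stamp1, stamp2, stamp3, stamp4, stamp5's own x axis and vertical below 0.55 rad and linear speed of each of stamp1, stamp2, stamp3, stamp4, stamp5 below 0.03 m/s and y of stamp2 in the frame of chute between -0.19 and -0.042 m and x of stamp2 in the frame of chute between -0.012 and 0.012 m and y of stamp3 in the frame of chute between -0.19 and -0.042 m and x of stamp3 in the frame of chute between -0.012 and 0.012 m and y of stamp4 in the frame of chute between -0.19 and -0.042 m and x of stamp4 in the frame of chute between -0.012 and 0.012 m and y of stamp5 in the frame of chute between -0.19 and -0.042 m and x of stamp5 in the frame of chute between -0.012 and 0.012 m and value of joint lever between -0.06 and 0.06 rad and value of joint end_stop below 0.004 m); the robot touches nothing.
It fails at once if the bowl is moved more than 30 mm (distance of bowl from where it was at the start of the episode above 0.03 m).
It fails at once if the jar is moved more than 30 mm (distance of jar from where it was at the start of the episode above 0.03 m).
It fails at once if the spatula is moved more than 30 mm (distance of spatula from where it was at the start of the episode above 0.03 m).
Of stamp1, stamp2, stamp3, stamp4, stamp5 only 4 to 5 are there at a start; the rules pass over those that are not, and their reading is None.
At some moment in a run one of stamp1, stamp2, stamp3, stamp4, stamp5 may be knocked a few centimetres aside while the robot is not near it.
Once in a run the grip may slacken for a moment while it holds something.
It also fails if it takes over 210 s, if anything falls off the work surface, if the arm or the gripper's body presses on something with over 40 N, if the wrist force passes 120 N, or if a joint passes its speed limit or range.

## Robot

A 7-joint arm with a two-finger parallel gripper is mounted at the origin on the work surface. World frame = base frame: x ahead of the robot, y to its left, z up, the work surface at z = 0. Lengths are in m, angles in rad, forces in N, time in s.
With the tool pointing down it reaches from about 0.4 to 0.9 m from the base axis. Payload 5.5 kg.
Tool frame: the origin (TCP) lies between the finger pads; the fingertips stand 14 mm ahead of it and the grasp point (between the pads) lies 5 mm behind it; z points along the fingers, y is the direction in which the jaws open and shut (so a half turn about z gives the same grasp; the last joint's range is limited). The gripper opens to 85 mm and grips with 20 to 120 N. Pads are 22 mm wide; open, the fingers measure 114 mm over their backs; the gripper's body (76 mm by 85 mm) begins 54 mm behind the grasp point. The pads swing forward as they close: fully open they stand 13 mm farther back than shut.
Start: joints at [-1.026, 0.501, -0.427, 1.55, 0.221, 1.138, -0.21], TCP at [0.181, 0.624, 0.245] pointing down, gripper open.
Joint ranges: [-2.88, 2.88], [-0.31, 2.03], [-1.54, 1.56], [0.2, 2.42], [-1.41, 4.55], [0.19, 2.02], [-2.57, 2.57]. Speed limits (rad/s): [2.57, 2.57, 3.14, 3.14, 3.14, 3.14, 3.14].

## Interface

Orientations are given as a unit quaternion [w, x, y, z].
In Python, from station import arm gives the robot as it stands. The module is installed in compiled form; this text tells all that it offers.
- The arm moves only by the tool play_rows, never from a script. Its argument "deltas" is a list of rows, each an object with "xyz": the shift along the world's x, y, z each as a share of 0.03 m, from -1 to 1, a list of three; "twist": the turn, a rotation vector about the world's x, y, z each as a share of 8 degrees, from -1 to 1, a list of three; "gripper": the closure, from 0 (fully open) to 1 (shut). In form: [{"xyz": [dx, dy, dz], "twist": [ax, ay, az], "gripper": gripper}, ...]. A call has 1 to 5 rows; each row shifts and turns the commanded pose from where the row before left it; what a row does not reach is not made up. A row lasts 1/8 s, in which the tool goes at most 62.5 mm and 10.7 degrees, less where a joint would pass 70% of its speed; a pose out of reach is approached as far as the arm can. A call with a number of a shift or a turn outside -1 to 1 is refused whole. A call with a gripper value outside its range is refused whole. The fingers move at their own pace and stop on an object; "force" is the grip in N (left out, the last holds). Time passes only in rows, so rows that do not move let the fingers close. It gives the time, the measured TCP pose, the force and the opening at its end, in the units of the state.
- arm.sense(): the state, without advancing time (a new reading comes with each control period).
- arm.grab_frame(name): name is "scene" or "top" or "wrist"; returns (picture, depth): 384x512x3 uint8, red, green, blue; 384x512 float32, m along the optical axis (not along the pixel's ray), 0 where there is no reading.
- arm.camera_info(name): a dict with "fx", "fy", "cx", "cy" (pixels), "T" (4x4, takes a point from camera to world coordinates). Camera axes: x right, y down, z forward; pixel columns grow to the right and rows downward; lengths in m; the calibration is good to about 2 mm. A picture is of the moment at which its call begins: read the wrist's pose just before it. camera_info takes no time and is no camera call; for the wrist camera it gives the pose at the moment of the call.
- arm.close_job(): hands the job in, once; it reports no verdict.
The state is a dict: "time_s": time; "joints": joint angles; "qd": joint speeds; "joint_efforts": joint torques, N m; "tool_pos": TCP position; "orientation": TCP orientation; "force": force on the tool from outside, world axes, zero at the start; "moment": the same for the moment, N m; "grip_width": finger opening in m.
Only numpy, scipy, OpenCV 4.12 (cv2) and the standard library are available. Lean on these libraries where they do the work, as an engineer would, in place of code of your own. Each camera call takes 0.05 s, during which the arm holds its last target.

## Working session

There is one attempt and no reset: what is moved stays moved. The work goes in short steps, Python scripts to look and compute and a tool call to move; the robot and the scene stay as the last step left them, time stands still between calls to the robot, and variables do not carry over. Pictures are saved under pics/ and viewed, and the job is handed in when it is done.

Besides the shell and the picture viewer there is one more tool, called after "Request:" as name(argument=value, ...), one argument or row to a line, values as JSON. play_rows: Moves the arm, as the interface text tells. Shift numbers are shares of 0.03 m and turn numbers shares of 8 degrees, none past 1 either way. Its arguments: {"type":"object","properties":{"deltas":{"type":"array"},"force":{"type":"number"}},"required":["deltas"]}

```bash
mkdir -p pics; ls; cat > h.py <<'E'
import numpy as np, cv2
from station import arm
def save(name,fn,crop=None,scale=1):
    im,d=arm.grab_frame(name)
    np.save('pics/'+fn+'_d.npy',d); cv2.imwrite('pics/'+fn+'_raw.png',im[:,:,::-1])
    return im,d
def world(name,u,v,z,info=None):
    c=info or arm.camera_info(name)
    T=np.array(c['T'])
    p=np.array([(u-c['cx'])/c['fx']*z,(v-c['cy'])/c['fy']*z,z,1])
    return (T@p)[:3]
def proj(name,P):
    c=arm.camera_info(name);T=np.linalg.inv(np.array(c['T']))
    p=T@np.append(P,1); return np.array([c['fx']*p[0]/p[2]+c['cx'],c['fy']*p[1]/p[2]+c['cy'],p[2]])
E
python3 - <<'E'
from h import *
print(arm.sense())
for n in ['scene','top','wrist']:
    im,d=save(n,n+'0'); print(n,arm.camera_info(n))
    cv2.imwrite(f'pics/{n}0.png',cv2.resize(im[:,:,::-1],(800,600)))
E
```

```text
pics
{'time_s': 0.0, 'joints': array([-1.02578435,  0.50183771, -0.4268048 ,  1.55144108,  0.22078204,
        1.13832366, -0.21032786]), 'qd': array([ 0.00086071,  0.00013472, -0.0001696 , -0.00043609, -0.00117382,
        0.00116596, -0.00033598]), 'joint_efforts': array([ 5.68933192e-04, -5.69521379e+01, -5.81649989e+00, -2.80938166e+01,
        1.05624719e-02,  1.19016669e-02,  1.47966136e-05]), 'tool_pos': array([0.1806086 , 0.62370656, 0.2442706 ]), 'orientation': array([-1.77630057e-04,  1.40425457e-01,  9.90090771e-01, -9.61349077e-04]), 'force': array([-0.9748055 ,  0.34959939,  0.87651134]), 'moment': array([ 0.02800107, -0.04057624,  0.01211076]), 'grip_width': 0.08500006050537225}
scene {'fx': 498.0387403114621, 'fy': 498.0387403114621, 'cx': 269.8476568052966, 'cy': 200.64657384139034, 'T': array([[ 0.8374404 ,  0.39977826, -0.37265389,  1.03718283],
       [ 0.54629829, -0.5925222 ,  0.59200982, -0.69122147],
       [ 0.01586695, -0.69935312, -0.71460021,  0.97972649],
       [ 0.        ,  0.        ,  0.        ,  1.        ]])}
top {'fx': 453.9323688746633, 'fy': 453.9323688746633, 'cx': 250.3351694156359, 'cy': 189.28352769691594, 'T': array([[-0.0143369 , -0.99591185,  0.08918546,  0.47828996],
       [-0.99961823,  0.01638265,  0.02224854,  0.03023043],
       [-0.02361868, -0.08883244, -0.99576652,  1.56922119],
       [ 0.        ,  0.        ,  0.        ,  1.        ]])}
wrist {'fx': 332.23990207258373, 'fy': 332.23990207258373, 'cx': 252.01305141378307, 'cy': 196.05583884090777, 'T': array([[ 0.27890939,  0.91587674,  0.28875483,  0.10581227],
       [ 0.96031544, -0.26539141, -0.08580005,  0.6457495 ],
       [-0.00194922,  0.30122616, -0.95355073,  0.37276815],
       [ 0.        ,  0.        ,  0.        ,  1.        ]])}
```

View pics/scene0.png

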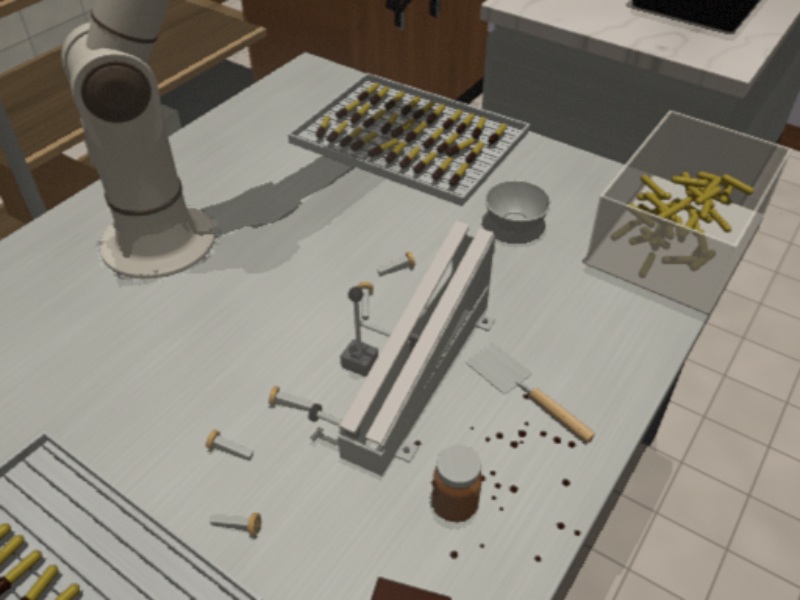

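View pics/top0.png

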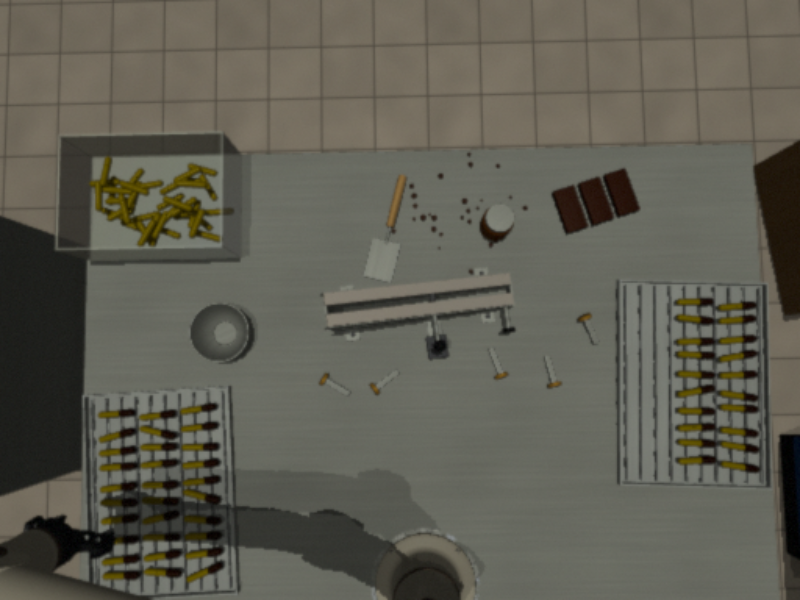

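View pics/wrist0.png

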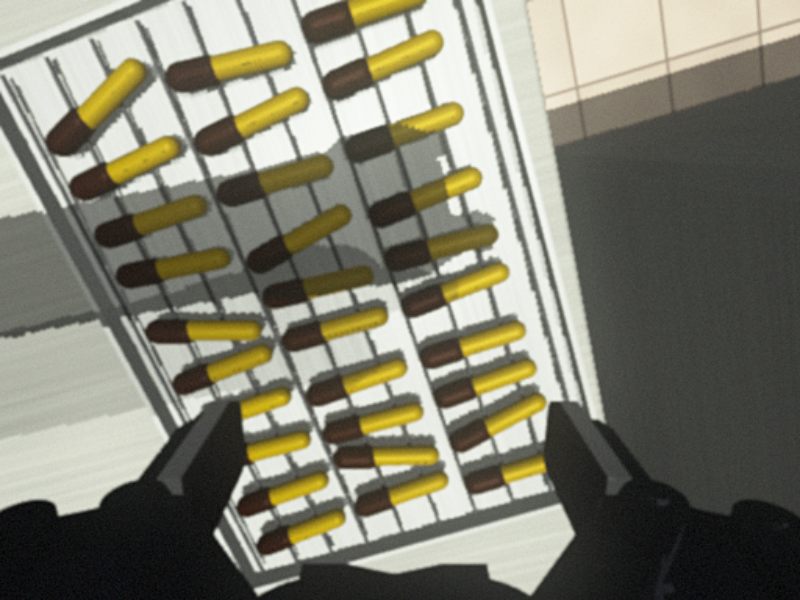

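```bash
python3 - <<'E'
import cv2
t=cv2.imread('pics/top0_raw.png'); s=cv2.imread('pics/scene0_raw.png')
cv2.imwrite('pics/t_a.png',cv2.resize(t[165:265,195:395],(800,400),interpolation=cv2.INTER_CUBIC))
cv2.imwrite('pics/s_a.png',cv2.resize(s[135:305,205:335],(612,800)[0:2],interpolation=cv2.INTER_CUBIC)[:,:])
cv2.imwrite('pics/s_a.png',cv2.resize(s[140:300,205:335],(487,600),interpolation=cv2.INTER_CUBIC))
cv2.imwrite('pics/s_b.png',cv2.resize(s[230:350,120:280],(800,600),interpolation=cv2.INTER_CUBIC))
E
```

```text
(no output)
```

View pics/t_a.png

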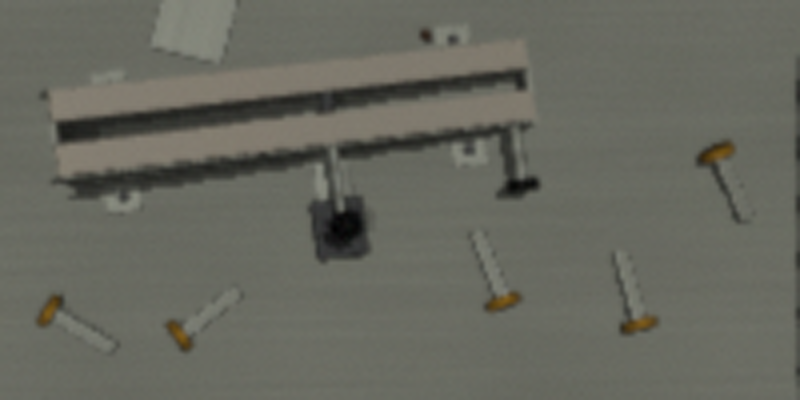

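View pics/s_a.png

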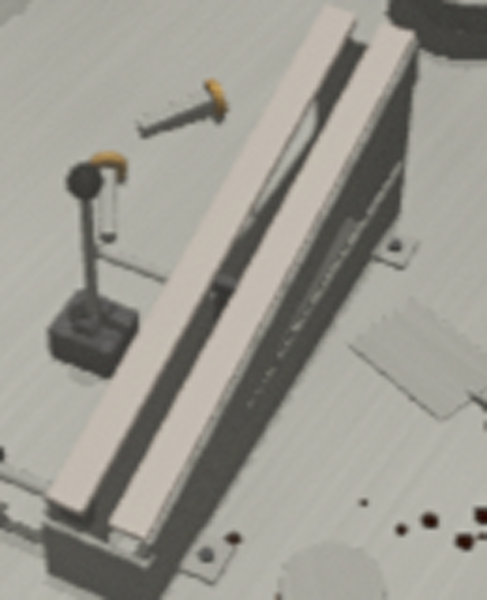

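View pics/s_b.png

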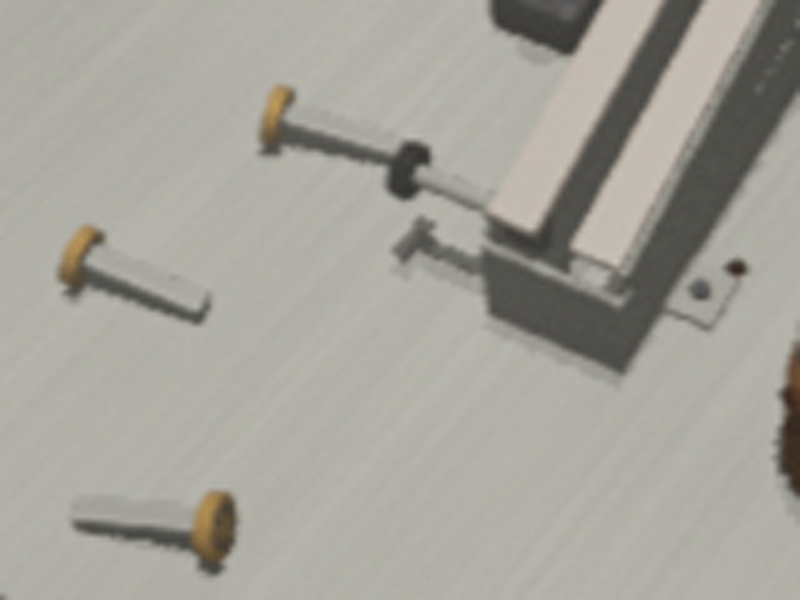

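```bash
python3 - <<'E'
from h import *
def pts(n):
    d=np.load(f'pics/{n}0_d.npy'); c=arm.camera_info(n)
    v,u=np.mgrid[0:384,0:512]
    P=np.stack([(u-c['cx'])/c['fx']*d,(v-c['cy'])/c['fy']*d,d,np.ones_like(d)],-1)@np.array(c['T']).T
    return P[...,:3],cv2.imread(f'pics/{n}0_raw.png')[:,:,::-1].astype(int),d
for n in ['top','scene']:
    P,im,d=pts(n)
    m=(P[...,2]>0.07)&(P[...,2]<0.19)&(P[...,0]>0.3)&(P[...,0]<0.85)&(abs(P[...,1])<0.35)
    # table check
    t=(abs(P[...,2])<0.02)&(abs(P[...,1])<0.3)&(P[...,0]>.3)&(P[...,0]<.8); print(n,'table z',np.median(P[t][:,2]))
    rb=im[...,0]-im[...,2]
    mm=m&(rb>8)&(im.sum(-1)>250)
    print(mm.sum(), [np.percentile(rb[m],q) for q in (5,50,95)])
    mm=cv2.morphologyEx(mm.astype(np.uint8),cv2.MORPH_OPEN,np.ones((2,2)))
    k,l,st,_=cv2.connectedComponentsWithStats(mm); print(st[1:][st[1:,4]>50])
    keep=np.isin(l,[i for i in range(1,k) if st[i,4]>200])
    Q=P[keep]
    r=cv2.minAreaRect(Q[:,:2].astype(np.float32)*1000); print(n,r, len(Q))
    box=cv2.boxPoints(r); L=r[1]
    # yaw via long axis direction
    e1=box[1]-box[0]; e2=box[2]-box[1]; e=e1 if np.linalg.norm(e1)>np.linalg.norm(e2) else e2
    e=e/np.linalg.norm(e); e=e if e[1]>0 else -e
    yaw=np.arctan2(-e[0],e[1]); print('yaw',yaw,np.degrees(yaw))
    # centre of rect is chute y=-7.5
    o=np.array(r[0])+7.5*e; print('origin',o)
    s=(Q[:,:2]*1000-o)@e; x=(Q[:,:2]*1000-o)@np.array([e[1],-e[0]])
    print('z fit',np.polyfit(s,Q[:,2]*1000,1)); print(np.percentile(x,[0.5,5,95,99.5]),np.percentile(s,[.5,99.5]))
    h=np.histogram(x,bins=np.arange(-40,41,4)); print(h[0])
E
```

```text
top table z 0.0015348735710563055
1975 [np.float64(4.0), np.float64(17.0), np.float64(19.0)]
[[208 176 120  20 950]
 [210 189 120  22 898]]
top ((559.281005859375, -11.756744384765625), (150.80059814453125, 401.9314270019531), 6.855403900146484) 1848
yaw 0.11964941 6.855406
origin [558.38577485  -4.3103652 ]
z fit [  0.26358389 126.15262841]
[ 6.64640237  9.08646341 72.35033827 74.6178959 ] [-196.64201959  190.07856287]
[  0   0   0   0   0   0   0   0   0   0   0  46 166 151 147 149 151  85
   0   0]
scene table z 0.0017934857071332244
4126 [np.float64(5.0), np.float64(17.0), np.float64(19.0)]
[[ 218  142   83  136 1696]
 [ 235  147   82  139 1853]
 [ 279  286   30   23  507]]
scene ((700.400146484375, -185.62158203125), (206.14259338378906, 1199.6075439453125), 24.539093017578125) 4056
yaw 0.42828804 24.539097
origin [ 697.28529119 -178.79899645]
z fit [2.36891924e-02 1.12300093e+02]
[-96.56853689 -80.83864336  78.47810119  97.06380766] [-48.59085923 451.76520149]
[113 130 135 136 130 121 123 113 115 112 106 107 105 108 101  95  91  77
  67  59]
```

```bash
cat > fit.py <<'E'
from h import *
def pts(n,tag='0'):
    d=np.load(f'pics/{n}{tag}_d.npy'); c=arm.camera_info(n)
    v,u=np.mgrid[0:384,0:512]
    P=np.stack([(u-c['cx'])/c['fx']*d,(v-c['cy'])/c['fy']*d,d,np.ones_like(d)],-1)@np.array(c['T']).T
    return P[...,:3],cv2.imread(f'pics/{n}{tag}_raw.png')[:,:,::-1].astype(int),d
if __name__=='__main__':
  for n in ['top','scene']:
    P,im,d=pts(n)
    m=(P[...,2]>0.07)&(P[...,2]<0.19)&(P[...,0]>0.45)&(P[...,0]<0.75)&(P[...,1]>-.25)&(P[...,1]<.24)
    rb=im[...,0]-im[...,2]
    mm=(m&(rb>8)&(im.sum(-1)>250)).astype(np.uint8)
    k,l,st,_=cv2.connectedComponentsWithStats(mm,connectivity=4)
    ids=[i for i in range(1,k) if st[i,4]>600]; print(n,[st[i] for i in ids])
    C=[];D=[]
    for i in ids:
        Q=P[l==i]*1000
        for it in range(3):
            A=np.c_[Q[:,:2],np.ones(len(Q))]; co=np.linalg.lstsq(A,Q[:,2],rcond=None)[0]; r=Q[:,2]-A@co; Q=Q[abs(r)<max(4,2.5*r.std())]
        # pixel-space edges: fit lines via minAreaRect after plane reject
        # reproject to fitted plane
        R=cv2.minAreaRect(Q[:,:2].astype(np.float32)); 
        dirn=cv2.fitLine(Q[:,:2].astype(np.float32),cv2.DIST_L2,0,.01,.01).ravel()
        e=dirn[:2]*np.sign(dirn[1]); nn=np.array([e[1],-e[0]])
        s=Q[:,:2]@e; x=Q[:,:2]@nn
        print('yaw',np.degrees(np.arctan2(-e[0],e[1])),'rect',R,'plane',co, 'res',r.std())
        pe=np.percentile(x,[1,99]);ps=np.percentile(s,[.3,99.7]); print('width',np.diff(pe),'len',np.diff(ps))
        c=e*ps.mean()+nn*pe.mean(); C.append(c);D.append(e); print('centre',c)
    e=np.mean(D,0);e/=np.linalg.norm(e); c=np.mean(C,0)
    print('==>',n,'sep',np.linalg.norm(C[0]-C[1]),'origin',c+7.5*e,'yaw',np.degrees(np.arctan2(-e[0],e[1])))
E
python3 fit.py
```

```text
top [array([207, 174, 120,  22, 954], dtype=int32), array([208, 188, 121,  22, 908], dtype=int32)]
yaw 6.830658 rect ((623.4984130859375, 4.821197509765625), (26.362844467163086, 385.7420349121094), 6.891680717468262) plane [-1.22161122e-01  2.37048599e-01  2.01155546e+02] res 3.1265695633715023
width [25.60925431] len [384.11816324]
centre [623.69545961   4.4236192 ]
yaw 6.8223386 rect ((579.2437744140625, -1.0185699462890625), (25.93961524963379, 386.6400146484375), 6.836309432983398) plane [-2.31505886e-02  2.47708643e-01  1.39903970e+02] res 2.981493869713679
width [23.98546684] len [383.05933327]
centre [ 5.79650295e+02 -3.18048051e-01]
==> top sep 44.29966111301359 origin [600.78140312   9.49961585] yaw 6.826498
scene [array([ 217,  141,   85,  136, 1707], dtype=int32), array([ 234,  146,   82,  139, 1862], dtype=int32)]
yaw 6.7355947 rect ((552.3724975585938, -6.0125732421875), (81.01343536376953, 386.22509765625), 6.632813930511475) plane [6.85340597e-02 2.59980236e-01 8.71056417e+01] res 2.7900894304928077
width [27.58195314] len [382.95478693]
centre [578.37569642  -3.98884301]
yaw 6.7392564 rect ((623.0841674804688, 1.9111480712890625), (28.81285858154297, 387.74920654296875), 6.633706569671631) plane [-1.72034215e-01  2.31293457e-01  2.32388132e+02] res 2.6057192449571103
width [27.25241173] len [383.92714459]
centre [622.98768371   2.14303956]
==> scene sep 45.031426739204065 origin [599.80179414   6.52530518] yaw 6.737426
```

```bash
cat > geo.py <<'E'
from h import *
O=np.array([0.600,0.008]); YAW=np.radians(6.78)
ex=np.array([np.cos(YAW),np.sin(YAW)]); ey=np.array([-np.sin(YAW),np.cos(YAW)])
def c2w(x,y,z=None):
    p=O+x*ex+y*ey
    return np.array([p[0],p[1],0.127+0.249*y if z is None else z])
def w2c(p): q=np.array(p[:2])-O; return np.array([q@ex,q@ey])
def ray(name,u,v,z):
    c=arm.camera_info(name);T=np.array(c['T'])
    d=T[:3,:3]@np.array([(u-c['cx'])/c['fx'],(v-c['cy'])/c['fy'],1]); o=T[:3,3]
    return o+d*(z-o[2])/d[2]
E
python3 - <<'E'
from geo import *
T=lambda x,y,z:ray('top',x/4+195-.375,y/4+165-.375,z)
print('top knob',T(518,186,.06), T(518,190,.057))
print('lever knob top',T(345,224,.165),'exp',c2w(-.1,-.03,.16))
print('stop home exp',c2w(-.068,-.184,.057))
# scene
S=lambda x,y,z:ray('scene',x/3.746+205-.37,y/3.75+140-.37,z)
print('lever scene',S(85,182,.16))
B=lambda x,y,z:ray('scene',x/5+120-.4,y/5+230-.4,z)
print('stop scene',B(400,167,.057))
h=[((50,311),(113,348)),((180,335),(238,292)),((502,301),(478,235)),((638,324),(620,253)),((715,153),(744,218))]
for a,b in h:
    A=T(*a,.018);Bb=T(*b,.011); d=(Bb-A)[:2]; print('head',A[:2].round(4),'end',Bb[:2].round(4),'len',np.linalg.norm(d).round(4),'yaw',np.degrees(np.arctan2(d[1],d[0])).round(1))
# scene stamps: s3,s4,s5 in s_b
for a,b in [((275,120),(390,160)),((80,262),(203,305)),((217,527),(72,513))]:
    A=B(*a,.016);Bb=B(*b,.009); d=(Bb-A)[:2]; print('sc head',A[:2].round(4),'end',Bb[:2].round(4),'len',np.linalg.norm(d).round(4),'yaw',np.degrees(np.arctan2(d[1],d[0])).round(1))
for n,a,b in [('s1',(214,102),(142,130)),('s2',(110,163),(108,236))]:
    A=S(*a,.018);Bb=S(*b,.009); d=(Bb-A)[:2]; print(n,'sc head',A[:2].round(4),'end',Bb[:2].round(4),'len',np.linalg.norm(d).round(4),'yaw',np.degrees(np.arctan2(d[1],d[0])).round(1))
s=1/1.5625
print('bowl',ray('top',222*s,333*s,.06),'jar',ray('top',497*s,221*s,.1))
E
```

```text
top knob [ 0.53682506 -0.17942905  0.06      ] [ 0.53362569 -0.1797505   0.057     ]
lever knob top [ 0.50551941 -0.0311628   0.165     ] exp [ 0.50424104 -0.03359594  0.16      ]
stop home exp [ 0.55419809 -0.18274115  0.057     ]
lever scene [ 0.50411979 -0.03371153  0.16      ]
stop scene [ 0.53162811 -0.18560892  0.057     ]
head [0.4382 0.2146] end [0.406  0.1618] len 0.0619 yaw -121.4
head [0.4165 0.1041] end [0.452  0.0545] len 0.061 yaw -54.5
head [ 0.4414 -0.169 ] end [ 0.4975 -0.151 ] len 0.0589 yaw 17.7
head [ 0.4205 -0.2828] end [ 0.4804 -0.2711] len 0.0611 yaw 11.1
head [ 0.5639 -0.3529] end [ 0.5086 -0.3771] len 0.0604 yaw -156.4
sc head [ 0.4406 -0.1746] end [ 0.4986 -0.1587] len 0.0602 yaw 15.4
sc head [ 0.4205 -0.2887] end [ 0.4798 -0.2719] len 0.0616 yaw 15.8
sc head [ 0.5647 -0.3564] end [ 0.5049 -0.3835] len 0.0656 yaw -155.7
s1 sc head [0.4414 0.2071] end [0.408  0.1578] len 0.0596 yaw -124.1
s2 sc head [0.4151 0.1069] end [0.4531 0.0517] len 0.0671 yaw -55.5
bowl [0.53944199 0.42695653 0.06      ] jar [ 0.76326946 -0.16072437  0.1       ]
```

Request:
play_rows(
  deltas=[
    {"xyz":[0.667,-0.96,0],"twist":[0,0,-0.3],"gripper":1},
    {"xyz":[0.667,-0.96,0],"twist":[0,0,-0.3],"gripper":1},
    {"xyz":[0.667,-0.96,0],"twist":[0,0,-0.3],"gripper":1},
    {"xyz":[0.667,-0.96,0],"twist":[0,0,-0.3],"gripper":1},
    {"xyz":[0.667,-0.96,0],"twist":[0,0,-0.3],"gripper":1},
  ],
  force=40,
)

```text
time_s: 0.78
tool_pos: [0.2813, 0.4792, 0.2451]
orientation: [-0.0, 0.244, 0.97, -0.0]
force: [0.0, 0.3, 0.7]
grip_width: -0.0003
```

Request:
play_rows(
  deltas=[
    {"xyz":[0.667,-0.96,0],"twist":[0,0,-0.3],"gripper":1},
    {"xyz":[0.667,-0.96,0],"twist":[0,0,-0.3],"gripper":1},
    {"xyz":[0.667,-0.96,0],"twist":[0,0,-0.3],"gripper":1},
    {"xyz":[0.667,-0.96,0],"twist":[0,0,-0.3],"gripper":1},
    {"xyz":[0.667,-0.96,0],"twist":[0,0,-0.3],"gripper":1},
  ],
)

```text
time_s: 1.4
tool_pos: [0.3813, 0.3353, 0.2452]
orientation: [-0.0, 0.344, 0.939, -0.0]
force: [1.6, 0.2, 0.6]
grip_width: 0.0
```

Request:
play_rows(
  deltas=[
    {"xyz":[0.667,-0.96,0],"twist":[0,0,-0.3],"gripper":1},
    {"xyz":[0.667,-0.96,0],"twist":[0,0,-0.3],"gripper":1},
    {"xyz":[0.667,-0.96,0],"twist":[0,0,-0.3],"gripper":1},
    {"xyz":[0,-1,0],"twist":[0,0,-0.3],"gripper":1},
    {"xyz":[0,-1,0],"twist":[0,0,-0.3],"gripper":1},
  ],
)

```text
time_s: 2.02
tool_pos: [0.4398, 0.1885, 0.245]
orientation: [-0.0, 0.44, 0.898, -0.0]
force: [0.2, 0.1, 0.0]
grip_width: 0.0002
```

Request:
play_rows(
  deltas=[
    {"xyz":[0,-1,0],"twist":[0,0,-0.3],"gripper":1},
    {"xyz":[0,-1,0],"twist":[0,0,-0.3],"gripper":1},
    {"xyz":[0,-1,0],"twist":[0,0,-0.3],"gripper":1},
    {"xyz":[0,-1,0],"twist":[0,0,-0.3],"gripper":1},
    {"xyz":[0,-1,0],"twist":[0,0,-0.3],"gripper":1},
  ],
)

```text
time_s: 2.65
tool_pos: [0.4408, 0.0379, 0.2454]
orientation: [0.0, 0.532, 0.847, 0.0]
force: [0.6, -0.2, 0.3]
grip_width: 0.0002
```

Request:
play_rows(
  deltas=[
    {"xyz":[0,-1,0],"twist":[0,0,-0.3],"gripper":1},
    {"xyz":[0,-1,0],"twist":[0,0,-0.3],"gripper":1},
    {"xyz":[0,-1,0],"twist":[0,0,-0.3],"gripper":1},
    {"xyz":[0,-1,0],"twist":[0,0,-0.3],"gripper":1},
    {"xyz":[0,-1,0],"twist":[0,0,-0.3],"gripper":1},
  ],
)

```text
time_s: 3.28
tool_pos: [0.4405, -0.112, 0.2453]
orientation: [0.0, 0.618, 0.786, 0.0]
force: [-0.2, -0.0, -0.7]
grip_width: -0.0004
```

Request:
play_rows(
  deltas=[
    {"xyz":[0,-1,0],"twist":[0,0,-0.3],"gripper":1},
    {"xyz":[0,-1,0],"twist":[0,0,-0.3],"gripper":1},
    {"xyz":[0,-0.7,0],"twist":[0,0,-0.3],"gripper":1},
  ],
)

```text
time_s: 3.65
tool_pos: [0.4403, -0.1933, 0.2453]
orientation: [0.0, 0.666, 0.746, -0.0]
force: [-1.0, 0.9, -0.1]
grip_width: 0.0001
```

Request:
play_rows(
  deltas=[
    {"xyz":[0.3,0.1,-1],"twist":[0,0,0],"gripper":1},
    {"xyz":[0.2,0.1,-1],"twist":[0,0,0],"gripper":1},
    {"xyz":[0,0,-1],"twist":[0,0,0],"gripper":1},
    {"xyz":[0,0,-1],"twist":[0,0,0],"gripper":1},
    {"xyz":[0,0,-1],"twist":[0,0,0],"gripper":1},
  ],
)

```text
time_s: 4.28
tool_pos: [0.4559, -0.1853, 0.0944]
orientation: [0.0, 0.665, 0.747, 0.0]
force: [0.5, -0.2, 0.4]
grip_width: -0.0003
```

Request:
play_rows(
  deltas=[
    {"xyz":[0.2,0,-1],"twist":[0,0,0],"gripper":1},
    {"xyz":[0.4,0.06,-0.17],"twist":[0,0,0],"gripper":1},
    {"xyz":[0,0,0],"twist":[0,0,0],"gripper":1},
  ],
)

```text
time_s: 4.65
tool_pos: [0.4754, -0.1832, 0.0606]
orientation: [0.0, 0.665, 0.747, 0.0]
force: [0.1, 0.3, 1.2]
grip_width: 0.0001
```

```bash
python3 - <<'E'
from geo import *
s=arm.sense(); print(s['tool_pos'],s['joints'].round(2),s['force'])
im,d=save('scene','s1'); cv2.imwrite('pics/s1.png',cv2.resize(im[200:350,120:320,::-1],(800,600),interpolation=cv2.INTER_CUBIC))
im,d=save('top','t1'); cv2.imwrite('pics/t1.png',cv2.resize(im[165:265,195:395,::-1],(800,400),interpolation=cv2.INTER_CUBIC))
E
```

```text
[ 0.47542057 -0.1831912   0.06057828] [ 0.16  0.5   0.19  2.05 -0.16  0.61  0.58] [0.09646503 0.33918107 1.20728319]
```

View pics/s1.png

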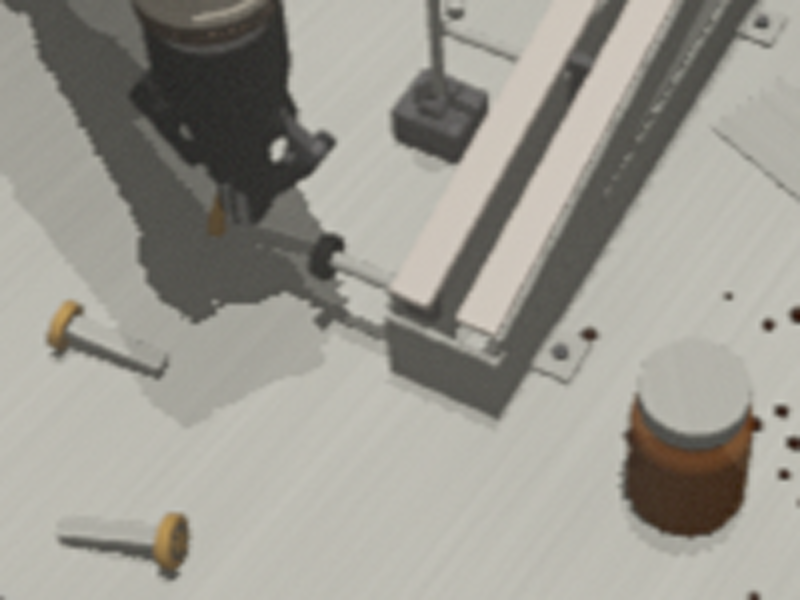

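View pics/t1.png

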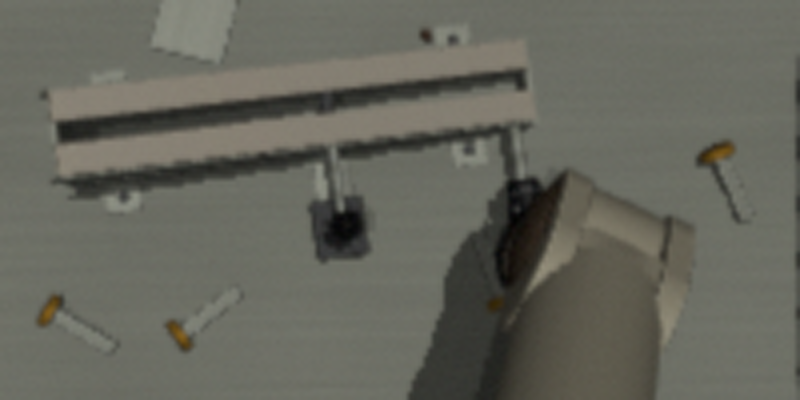

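```bash
python3 - <<'E'
from geo import *
c=arm.camera_info('scene');T=np.array(c['T']);o=T[:3,3]
for (x,y) in [(330,150),(310,175),(285,135),(255,215),(345,240),(320,262)]:
    u=x/4+120-.4;v=y/4+200-.4
    d=T[:3,:3]@np.array([(u-c['cx'])/c['fx'],(v-c['cy'])/c['fy'],1])
    n=np.array([-ex[1],ex[0],0]); P0=np.array([.4754,-.1832,0]); t=((P0-o)@n)/(d@n); p=o+d*t
    print((x,y),p, 'off',(p[:2]-P0[:2])@ex)
E
```

```text
(330, 150) [ 0.53998699 -0.17552133  0.14479788] off 0.06504184054194494
(310, 175) [ 0.52415466 -0.17740362  0.11460069] off 0.049098015180764544
(285, 135) [ 0.51089997 -0.17897945  0.14177777] off 0.03574997432712495
(255, 215) [ 0.48016968 -0.18263294  0.05327295] off 0.004803270671830053
(345, 240) [ 0.54257416 -0.17521375  0.06643781] off 0.06764723024956862
(320, 262) [ 0.52265043 -0.17758246  0.0335525 ] off 0.047583186353711275
```

Request:
play_rows(
  deltas=[
    {"xyz":[0.8,-0.05,0],"twist":[0,0,0],"gripper":1},
    {"xyz":[0.3,0,0],"twist":[0,0,0],"gripper":1},
    {"xyz":[0.3,0,0],"twist":[0,0,0],"gripper":1},
    {"xyz":[0.3,0.03,0],"twist":[0,0,0],"gripper":1},
  ],
)

```text
time_s: 5.25
tool_pos: [0.5243, -0.1839, 0.0603]
orientation: [-0.001, 0.665, 0.747, -0.0]
force: [-1.6, -1.6, 0.8]
grip_width: -0.0003
```

Request:
play_rows(
  deltas=[
    {"xyz":[0.2,0.03,0],"twist":[0,0,0],"gripper":1},
    {"xyz":[0,0,0],"twist":[0,0,0],"gripper":1},
  ],
)

```text
time_s: 5.5
tool_pos: [0.5312, -0.1827, 0.0601]
orientation: [0.0, 0.665, 0.747, 0.0]
force: [0.5, -0.3, 0.2]
grip_width: 0.0
```

Request:
play_rows(
  deltas=[
    {"xyz":[0.2,0.03,0],"twist":[0,0,0],"gripper":1},
    {"xyz":[0,0,0],"twist":[0,0,0],"gripper":1},
  ],
)

```text
time_s: 5.75
tool_pos: [0.5373, -0.1819, 0.0602]
orientation: [0.0, 0.665, 0.747, 0.0]
force: [0.4, 0.7, -0.3]
grip_width: -0.0003
```

Request:
play_rows(
  deltas=[
    {"xyz":[0.1,0.01,0],"twist":[0,0,0],"gripper":1},
  ],
)

```text
time_s: 5.88
tool_pos: [0.5395, -0.1817, 0.0602]
orientation: [-0.0, 0.665, 0.747, -0.0]
force: [-2.1, 0.6, 1.4]
grip_width: -0.0002
```

Request:
play_rows(
  deltas=[
    {"xyz":[0.1,0.01,0],"twist":[0,0,0],"gripper":1},
  ],
)

```text
time_s: 6.0
tool_pos: [0.5412, -0.1814, 0.0599]
orientation: [-0.001, 0.665, 0.747, -0.001]
force: [-8.4, -1.2, 3.1]
grip_width: 0.0
```

```bash
python3 - <<'E'
from geo import *
s=arm.sense(); print(s['tool_pos'],s['joints'].round(2),s['force'])
im,d=save('scene','s2'); cv2.imwrite('pics/s2.png',cv2.resize(im[215:305,160:280,::-1],(800,600),interpolation=cv2.INTER_CUBIC))
print(arm.sense()['force'])
E
```

```text
[ 0.54122847 -0.18142936  0.05985289] [ 0.12  0.58  0.19  1.89 -0.17  0.69  0.53] [-8.35465832 -1.22483556  3.11979785]
[-4.16924814 -0.64163699  1.81586575]
```

View pics/s2.png

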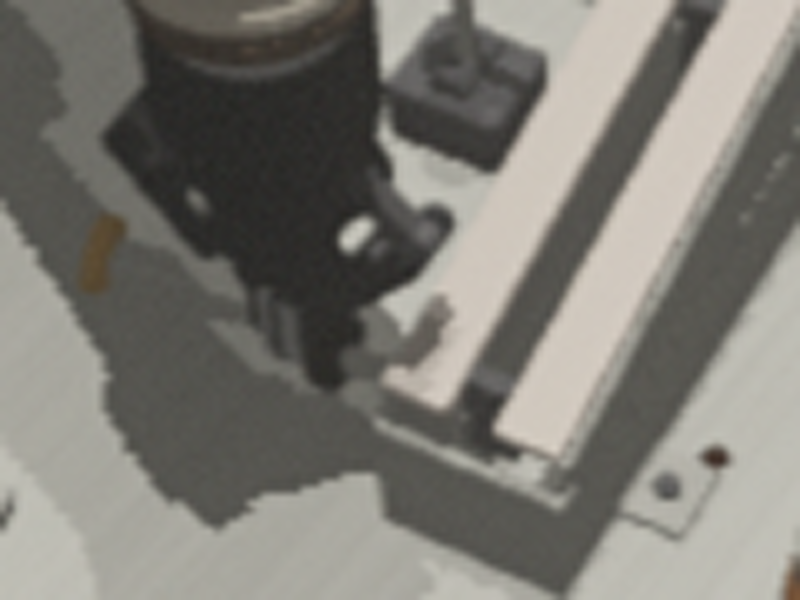

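Request:
play_rows(
  deltas=[
    {"xyz":[0.08,0.01,0],"twist":[0,0,0],"gripper":1},
    {"xyz":[0,0,0],"twist":[0,0,0],"gripper":1},
    {"xyz":[0,0,0],"twist":[0,0,0],"gripper":1},
  ],
)

```text
time_s: 6.42
tool_pos: [0.5412, -0.1814, 0.0592]
orientation: [-0.003, 0.665, 0.747, -0.002]
force: [-9.2, -0.2, 3.2]
grip_width: 0.0002
```

Request:
play_rows(
  deltas=[
    {"xyz":[-1,0,0],"twist":[0,0,0],"gripper":1},
    {"xyz":[-1,0,0.7],"twist":[0,0,0.5],"gripper":1},
    {"xyz":[-0.32,0.6,1],"twist":[0,0,1],"gripper":0.5},
    {"xyz":[0,0,1],"twist":[0,0,1],"gripper":0},
    {"xyz":[0,0,1],"twist":[0,0,1],"gripper":0},
  ],
)

```text
time_s: 7.05
tool_pos: [0.4763, -0.1629, 0.1726]
orientation: [0.001, 0.462, 0.887, 0.0]
force: [-0.1, 0.3, 0.1]
grip_width: 0.0544
```

Request:
play_rows(
  deltas=[
    {"xyz":[0,0,1],"twist":[0,0,1],"gripper":0},
    {"xyz":[0,0,0],"twist":[0,0,1],"gripper":0},
    {"xyz":[0,0,0],"twist":[0,0,1],"gripper":0},
    {"xyz":[0,0,0],"twist":[0,0,1],"gripper":0},
    {"xyz":[0,0,0],"twist":[0,0,1],"gripper":0},
  ],
)

```text
time_s: 7.68
tool_pos: [0.4764, -0.1631, 0.2016]
orientation: [0.001, 0.131, 0.991, 0.0]
force: [-0.3, 0.7, -0.9]
grip_width: 0.0852
```

Request:
play_rows(
  deltas=[
    {"xyz":[0,0,0],"twist":[0,0,1],"gripper":0},
    {"xyz":[0,0,0],"twist":[0,0,1],"gripper":0},
    {"xyz":[0,0,0],"twist":[0,0,1],"gripper":0},
    {"xyz":[0,0,0],"twist":[0,0,0.95],"gripper":0},
  ],
)

```text
time_s: 8.18
tool_pos: [0.4763, -0.1631, 0.2016]
orientation: [0.001, -0.144, 0.99, -0.0]
force: [0.4, 0.4, 0.3]
grip_width: 0.0855
```

```bash
cat >> geo.py <<'E'
def yaw_of(q):
    w,x,y,z=q
    return np.degrees(np.arctan2(1-2*(x*x+z*z),2*(x*y-w*z)))  # tool y axis yaw
def st():
    s=arm.sense(); print('t',round(s['time_s'],2),'pos',s['tool_pos'].round(4),'jaw',yaw_of(s['orientation']).round(1),'q',s['joints'].round(2),'F',s['force'].round(1),'w',round(s['grip_width'],4)); return s
E
python3 - <<'E'
from geo import *
st()
im,d=save('wrist','w3'); cv2.imwrite('pics/w3.png',cv2.resize(im[:,:,::-1],(800,600)))
im,d=save('scene','s3'); cv2.imwrite('pics/s3.png',cv2.resize(im[200:350,120:320,::-1],(800,600),interpolation=cv2.INTER_CUBIC))
E
```

```text
t 8.18 pos [ 0.4763 -0.1631  0.2016] jaw 106.5 q [ 0.35  0.26 -0.08  1.97  0.03  0.91  2.11] F [0.4 0.4 0.3] w 0.0855
```

View pics/w3.png

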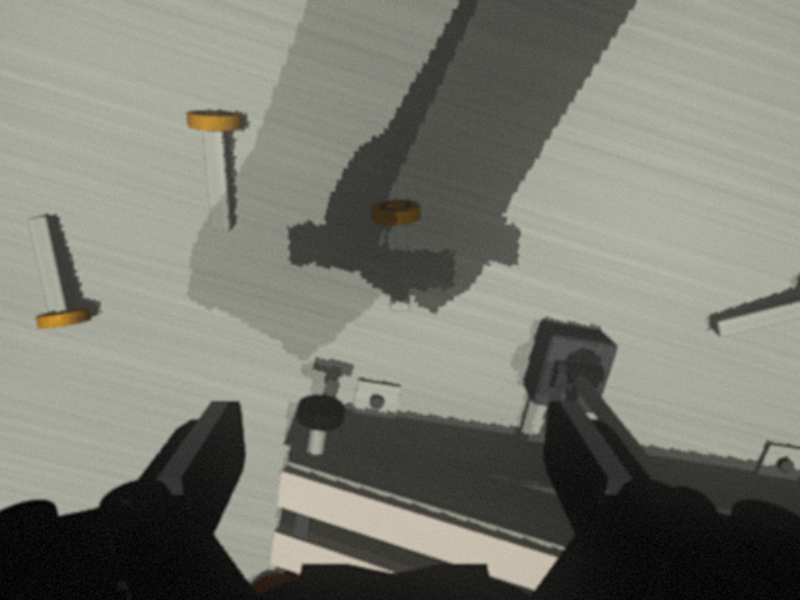

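View pics/s3.png

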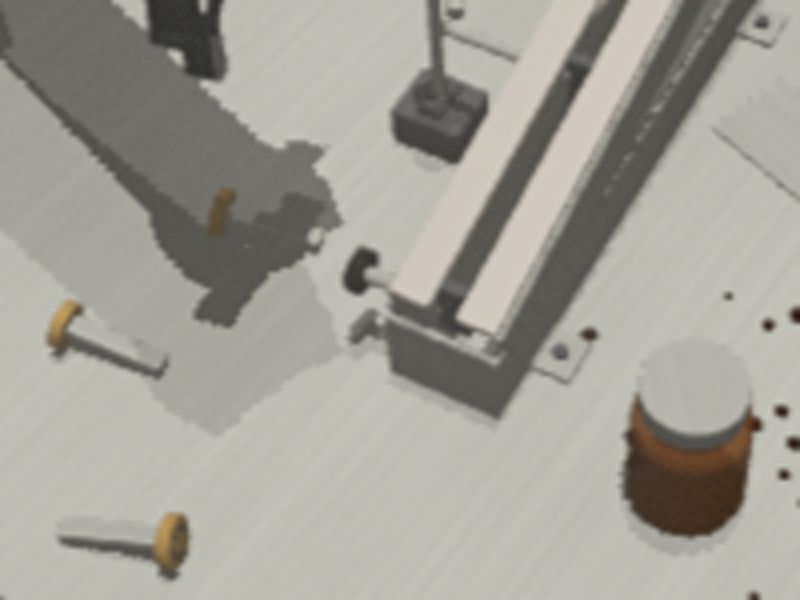

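```bash
python3 - <<'E'
from geo import *
s=1/1.5625
def W(x,y,z): return ray('wrist',x*s-.2,y*s-.2,z)
for n,a,b in [('s3',(396,212),(400,303)),('s4',(214,121),(219,225)),('s5',(63,319),(43,218)),]:
    A=W(*a,.018);B=W(*b,.010);d=(B-A)[:2];print(n,A,B,np.linalg.norm(d),np.degrees(np.arctan2(d[1],d[0])))
# stop knob and slot checks with depth
d=np.load('pics/w3_d.npy')
for nm,(x,y) in [('stopknob',(320,412)),('rail near edge',(283,480)),('rail front pt',(500,535)),('lever knob?',(585,365))]:
    u,v=int(x*s),int(y*s); z=np.median(d[v-1:v+2,u-1:u+2]); p=world('wrist',x*s,y*s,z); print(nm,p,w2c(p))
im=cv2.imread('pics/w3_raw.png'); cv2.imwrite('pics/w3c.png',cv2.resize(im[110:210,210:310],(600,600),interpolation=cv2.INTER_CUBIC)*1)
E
```

```text
s3 [ 0.43908256 -0.17248967  0.018     ] [ 0.49516686 -0.15335425  0.01      ] 0.0592588675075168 18.83913598108035
s4 [ 0.41890354 -0.28568954  0.018     ] [ 0.47815997 -0.27452041  0.01      ] 0.06029985876310453 10.674337251711014
s5 [ 0.56289657 -0.35648752  0.018     ] [ 0.50412059 -0.37886909  0.01      ] 0.06289316130906569 -159.1534425461941
stopknob [ 0.5545335  -0.18395817  0.0649809 ] [-0.06781061 -0.18524811]
rail near edge [ 0.59622211 -0.19390382  0.07651031] [-0.0275877  -0.20004586]
rail front pt [ 0.57722772 -0.07441686  0.10281928] [-0.03234294 -0.07915207]
lever knob? [ 0.49586139 -0.03218075  0.03043544] [-0.10815398 -0.02760543]
```

View pics/w3c.png

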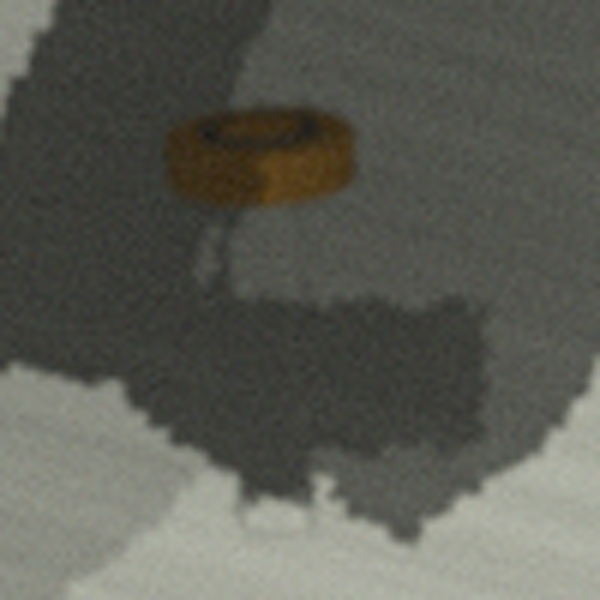

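Request:
play_rows(
  deltas=[
    {"xyz":[-0.2,0,-1],"twist":[0,0,0.12],"gripper":0},
    {"xyz":[0,0,-1],"twist":[0,0,0],"gripper":0},
    {"xyz":[0,0,-1],"twist":[0,0,0],"gripper":0},
    {"xyz":[0,0,-1],"twist":[0,0,0],"gripper":0},
    {"xyz":[0,0,-1],"twist":[0,0,0],"gripper":0},
  ],
  force=40,
)

```text
time_s: 8.9
tool_pos: [0.4703, -0.1632, 0.0505]
orientation: [0.001, -0.148, 0.989, -0.0]
force: [-0.3, -0.5, -0.7]
grip_width: 0.0853
```

Request:
play_rows(
  deltas=[
    {"xyz":[0,0,-0.8],"twist":[0,0,0],"gripper":0.4},
    {"xyz":[0,0,-0.33],"twist":[0,0,0],"gripper":1},
    {"xyz":[0,0,0],"twist":[0,0,0],"gripper":1},
    {"xyz":[0,0,0],"twist":[0,0,0],"gripper":1},
    {"xyz":[0,0,0],"twist":[0,0,0],"gripper":1},
  ],
  force=60,
)

```text
time_s: 9.52
tool_pos: [0.4706, -0.1634, 0.0184]
orientation: [0.001, -0.149, 0.989, -0.0]
force: [0.1, 0.5, 0.8]
grip_width: 0.0101
```

```bash
python3 - <<'E'
from geo import *
st()
im,d=save('wrist','w4'); cv2.imwrite('pics/w4.png',cv2.resize(im[:,:,::-1],(800,600)))
E
```

```text
t 9.53 pos [ 0.4706 -0.1634  0.0184] jaw 107.2 q [ 0.33  0.56 -0.06  2.07  0.07  0.51  2.09] F [0.1 0.5 0.8] w 0.0101
```

View pics/w4.png

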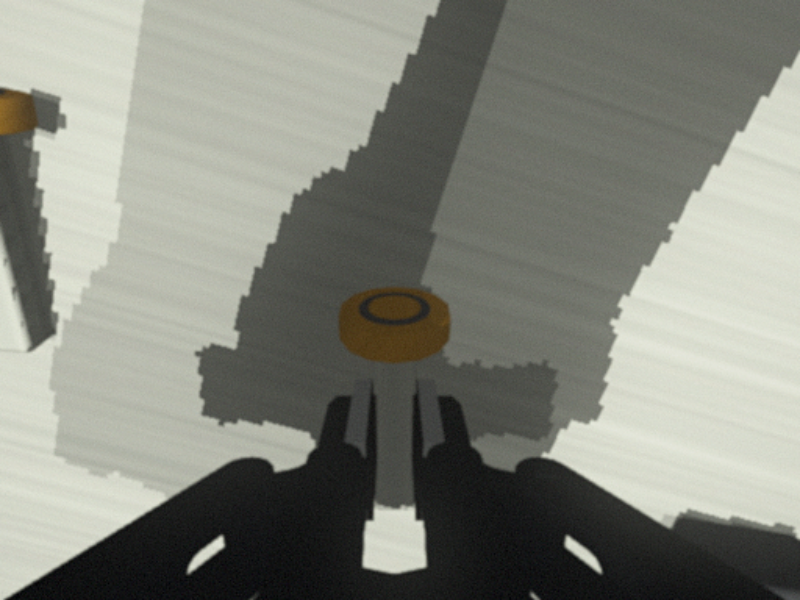

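Request:
play_rows(
  deltas=[
    {"xyz":[0,0,1],"twist":[0,0,0],"gripper":1},
    {"xyz":[0,0,1],"twist":[0,0,0],"gripper":1},
    {"xyz":[0,0,1],"twist":[0,0,-0.966],"gripper":1},
    {"xyz":[0,0,1],"twist":[0,0,-0.966],"gripper":1},
    {"xyz":[0,0,1],"twist":[0,0,-0.966],"gripper":1},
  ],
  force=100,
)

```text
time_s: 10.2
tool_pos: [0.4694, -0.163, 0.1687]
orientation: [0.0, 0.054, 0.999, 0.0]
force: [1.1, -0.0, -1.6]
grip_width: 0.0089
```

Request:
play_rows(
  deltas=[
    {"xyz":[0.382,0.985,1],"twist":[0,0,-0.966],"gripper":1},
    {"xyz":[0.382,0.985,1],"twist":[0,0,-0.966],"gripper":1},
    {"xyz":[0.382,0.985,0.33],"twist":[0,0,-0.966],"gripper":1},
    {"xyz":[0.382,0.985,0],"twist":[0,0,-0.966],"gripper":1},
    {"xyz":[0.382,0.985,0],"twist":[0,0,-0.966],"gripper":1},
  ],
)

```text
time_s: 10.82
tool_pos: [0.5271, -0.0145, 0.2378]
orientation: [0.0, 0.382, 0.924, 0.0]
force: [0.5, 0.0, -1.6]
grip_width: 0.0087
```

Request:
play_rows(
  deltas=[
    {"xyz":[0.382,0.985,0],"twist":[0,0,-0.966],"gripper":1},
    {"xyz":[0.382,0.985,0],"twist":[0,0,-0.966],"gripper":1},
    {"xyz":[0.382,0.985,0],"twist":[0,0,-0.966],"gripper":1},
    {"xyz":[0.382,0.985,0],"twist":[0,0,-0.966],"gripper":1},
    {"xyz":[0.382,0.985,0],"twist":[0,0,-0.966],"gripper":1},
  ],
)

```text
time_s: 11.45
tool_pos: [0.5842, 0.1332, 0.2374]
orientation: [-0.0, 0.666, 0.746, 0.0]
force: [0.7, 0.4, -2.0]
grip_width: 0.0087
```

Request:
play_rows(
  deltas=[
    {"xyz":[0,0,-0.5],"twist":[0.34,0.04,0],"gripper":1},
    {"xyz":[0,0,-0.4],"twist":[0.34,0.04,0],"gripper":1},
    {"xyz":[0,0,0],"twist":[0,0,0],"gripper":1},
  ],
)

```text
time_s: 11.82
tool_pos: [0.5834, 0.1307, 0.2092]
orientation: [-0.036, 0.664, 0.746, 0.031]
force: [-0.1, 0.1, -1.1]
grip_width: 0.0089
```

```bash
python3 - <<'E'
from geo import *
s=st(); print(w2c(s['tool_pos']))
im,d=save('wrist','w5'); cv2.imwrite('pics/w5.png',cv2.resize(im[:,:,::-1],(800,600)))
im,d=save('scene','s5'); cv2.imwrite('pics/s5.png',cv2.resize(im[100:250,180:380,::-1],(800,600),interpolation=cv2.INTER_CUBIC))
E
```

```text
t 11.82 pos [0.5834 0.1307 0.2092] jaw 6.6 q [-0.25  0.41  0.05  1.74 -0.14  0.99 -0.01] F [-0.1  0.1 -1.1] w 0.0089
[-0.00202116  0.12377192]
```

View pics/w5.png

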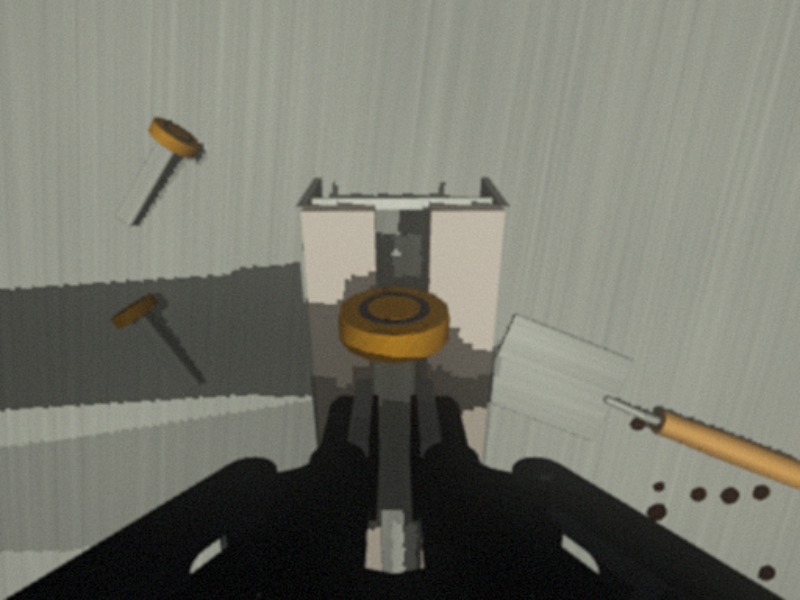

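View pics/s5.png

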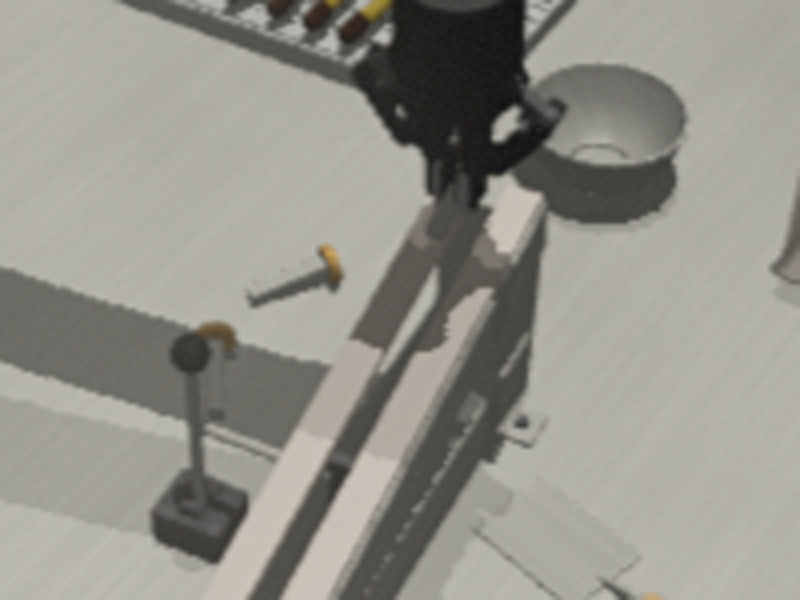

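```bash
python3 - <<'E'
from geo import *
import scipy.spatial.transform as tr
im=cv2.imread('pics/w5_raw.png'); d=np.load('pics/w5_d.npy')
cv2.imwrite('pics/w5c.png',cv2.resize(im[105:235,185:335],(692,600),interpolation=cv2.INTER_CUBIC))
s=arm.sense(); p0=s['tool_pos']
q=s['orientation']; R=tr.Rotation.from_quat([q[1],q[2],q[3],q[0]]).as_matrix()
g=cv2.cvtColor(im,cv2.COLOR_BGR2GRAY).astype(int)
for v in (136,140,146,152,158,164,170,176):
    print(v,[ (u,int(g[v,u]),round(float(d[v,u]),3)) for u in range(236,282,4)])
print(R)
E
```

```text
136 [(236, 181, 0.169), (240, 121, 0.174), (244, 127, 0.34), (248, 127, 0.34), (252, 126, 0.339), (256, 69, 0.339), (260, 69, 0.339), (264, 63, 0.339), (268, 67, 0.34), (272, 71, 0.339), (276, 151, 0.169), (280, 181, 0.169)]
140 [(236, 180, 0.17), (240, 120, 0.174), (244, 126, 0.341), (248, 129, 0.34), (252, 132, 0.339), (256, 73, 0.338), (260, 63, 0.34), (264, 68, 0.34), (268, 71, 0.341), (272, 65, 0.34), (276, 160, 0.169), (280, 182, 0.17)]
146 [(236, 185, 0.171), (240, 123, 0.172), (244, 126, 0.342), (248, 134, 0.342), (252, 133, 0.342), (256, 63, 0.341), (260, 61, 0.342), (264, 60, 0.342), (268, 69, 0.341), (272, 67, 0.342), (276, 166, 0.171), (280, 182, 0.171)]
152 [(236, 182, 0.173), (240, 105, 0.174), (244, 67, 0.341), (248, 60, 0.343), (252, 75, 0.343), (256, 83, 0.342), (260, 76, 0.343), (264, 81, 0.343), (268, 87, 0.343), (272, 65, 0.341), (276, 181, 0.173), (280, 184, 0.172)]
158 [(236, 184, 0.175), (240, 104, 0.174), (244, 61, 0.345), (248, 62, 0.344), (252, 77, 0.343), (256, 80, 0.343), (260, 86, 0.344), (264, 82, 0.346), (268, 87, 0.343), (272, 65, 0.344), (276, 181, 0.
[... 151 characters left out ...]
.344), (264, 82, 0.346), (268, 82, 0.345), (272, 64, 0.345), (276, 182, 0.176), (280, 184, 0.177)]
170 [(236, 178, 0.177), (240, 129, 0.177), (244, 61, 0.347), (248, 56, 0.348), (252, 74, 0.346), (256, 80, 0.347), (260, 87, 0.346), (264, 84, 0.345), (268, 78, 0.345), (272, 60, 0.345), (276, 180, 0.177), (280, 180, 0.177)]
176 [(236, 97, 0.178), (240, 76, 0.179), (244, 58, 0.347), (248, 62, 0.348), (252, 72, 0.347), (256, 80, 0.349), (260, 70, 0.347), (264, 78, 0.349), (268, 73, 0.348), (272, 56, 0.348), (276, 184, 0.179), (280, 181, 0.179)]
[[-1.16465618e-01  9.93135533e-01 -1.08430842e-02]
 [ 9.88649562e-01  1.16968989e-01  9.42883835e-02]
 [ 9.49094486e-02  2.61344419e-04 -9.95485875e-01]]
```

View pics/w5c.png

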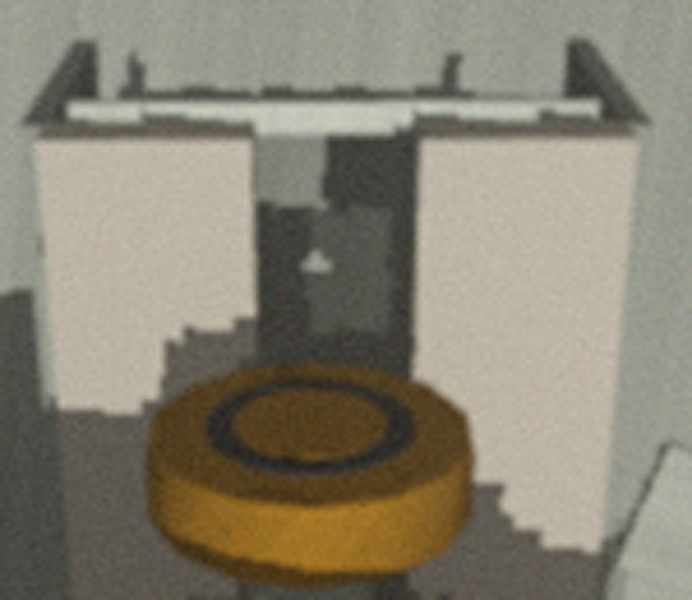

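Request:
play_rows(
  deltas=[
    {"xyz":[0.095,0.05,-0.4],"twist":[0,0,0],"gripper":1},
    {"xyz":[0,0,-0.5],"twist":[0,0,0],"gripper":1},
    {"xyz":[0,0,0],"twist":[0,0,0],"gripper":1},
    {"xyz":[0,0,0],"twist":[0,0,0],"gripper":1},
  ],
)

```text
time_s: 12.42
tool_pos: [0.5869, 0.1339, 0.1829]
orientation: [-0.036, 0.663, 0.747, 0.031]
force: [-0.3, -0.3, -1.4]
grip_width: 0.0087
```

```bash
sed -i 's/O=np.array(\[0.600,0.008\])/O=np.array([0.6008,0.0081])/' geo.py; python3 - <<'E'
from geo import *
s=st(); print(w2c(s['tool_pos']))
im,d=save('wrist','w6'); cv2.imwrite('pics/w6c.png',cv2.resize(im[105:235,185:335,::-1],(692,600),interpolation=cv2.INTER_CUBIC))
E
```

```text
t 12.43 pos [0.5869 0.1339 0.1829] jaw 6.8 q [-0.25  0.45  0.04  1.75 -0.14  0.94 -0.01] F [-0.3 -0.3 -1.4] w 0.0087
[0.0010874  0.12660485]
```

View pics/w6c.png

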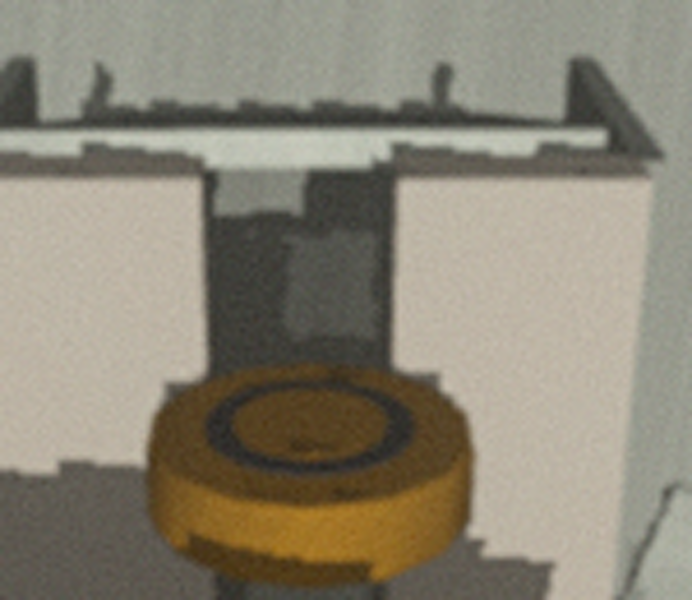

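Request:
play_rows(
  deltas=[
    {"xyz":[-0.035,0,-0.05],"twist":[0,0,0],"gripper":1},
    {"xyz":[0,0,0],"twist":[0,0,0],"gripper":1},
    {"xyz":[0,0,0],"twist":[0,0,0],"gripper":0},
    {"xyz":[0,0,0],"twist":[0,0,0],"gripper":0},
    {"xyz":[0,0,0],"twist":[0,0,0],"gripper":0},
  ],
)

```text
time_s: 13.1
tool_pos: [0.5862, 0.1339, 0.182]
orientation: [-0.036, 0.663, 0.747, 0.032]
force: [0.2, 0.3, -0.5]
grip_width: 0.0632
```

Request:
play_rows(
  deltas=[
    {"xyz":[0,0,0.3],"twist":[0,0,0],"gripper":0},
    {"xyz":[0,0,0.7],"twist":[0,0,0],"gripper":0},
    {"xyz":[0,0,1],"twist":[0,0,0],"gripper":0},
  ],
)

```text
time_s: 13.48
tool_pos: [0.5856, 0.1338, 0.2422]
orientation: [-0.036, 0.663, 0.747, 0.031]
force: [0.8, 0.5, -0.2]
grip_width: 0.0854
```

```bash
python3 - <<'E'
from geo import *
s=st(); print(w2c(s['tool_pos']))
im,d=save('scene','s7'); cv2.imwrite('pics/s7.png',cv2.resize(im[100:250,180:380,::-1],(800,600),interpolation=cv2.INTER_CUBIC))
im,d=save('wrist','w7'); cv2.imwrite('pics/w7.png',cv2.resize(im[:,:,::-1],(800,600)))
E
```

```text
t 13.47 pos [0.5856 0.1338 0.2422] jaw 6.8 q [-0.25  0.38  0.05  1.7  -0.13  1.06 -0.03] F [ 0.8  0.5 -0.2] w 0.0854
[-0.0002956   0.12665387]
```

View pics/s7.png

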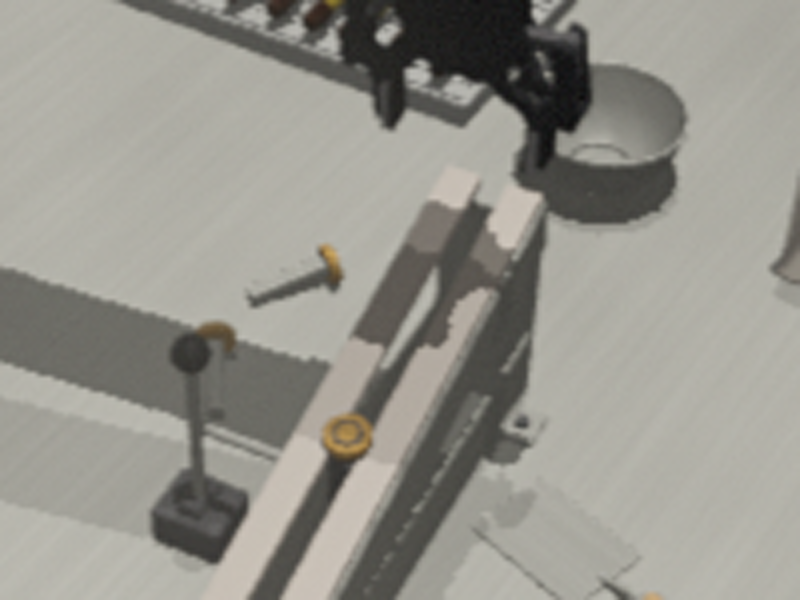

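View pics/w7.png

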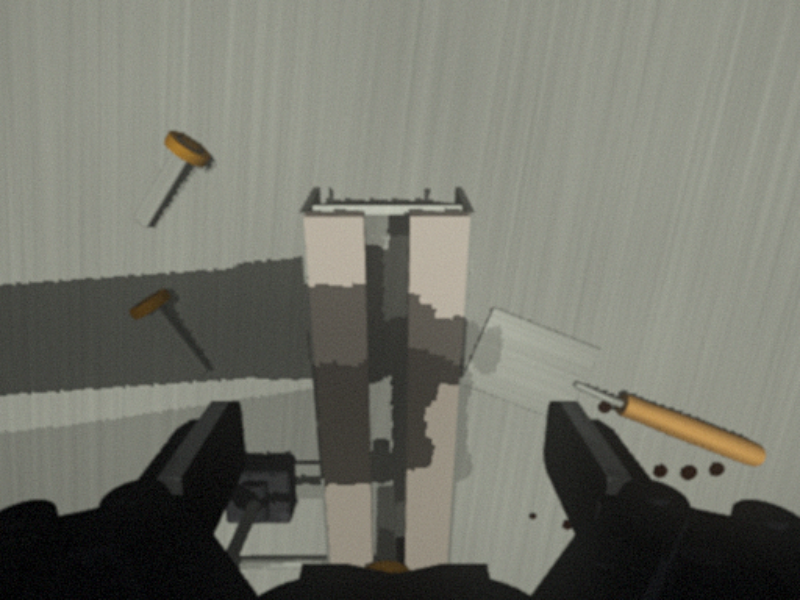

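```bash
cat >> geo.py <<'E'
def stamp(name,a,b,sx=1.5625,ox=0,oy=0,zh=.018,ze=.010):
    f=lambda p:(p[0]/sx+ox-.5+.5/sx,p[1]/sx+oy-.5+.5/sx)
    A=ray(name,*f(a),zh);B=ray(name,*f(b),ze);d=(B-A)[:2];L=np.linalg.norm(d);e=d/L
    yaw=np.degrees(np.arctan2(d[1],d[0])); g=A[:2]+.032*e
    print(name,'head',A[:2].round(4),'end',B[:2].round(4),'L',L.round(4),'yaw',yaw.round(1),'jaw',((yaw+90+83.2-6.8-76.4)).round(1),'grasp',g.round(4))
    return A,B,yaw
E
python3 - <<'E'
from geo import *
im=cv2.imread('pics/w7_raw.png'); cv2.imwrite('pics/w7c.png',cv2.resize(im[75:245,75:145],(329,799),interpolation=cv2.INTER_CUBIC)[:600])
stamp('wrist',(188,148),(150,224)); stamp('wrist',(150,303),(210,369))
# validate with top image of earlier for S1,S2
stamp('top',(50,311),(113,348),4,195,165); stamp('top',(180,335),(238,292),4,195,165)
stamp('scene',(333,263),(250,299),4,180,100);
E
```

```text
wrist head [0.4408 0.2138] end [0.413  0.1594] L 0.0611 yaw -117.1 jaw -27.1 grasp [0.4262 0.1853]
wrist head [0.4176 0.1043] end [0.4595 0.0567] L 0.0634 yaw -48.6 jaw 41.4 grasp [0.4388 0.0803]
top head [0.4382 0.2146] end [0.4059 0.1619] L 0.0619 yaw -121.5 jaw -31.5 grasp [0.4215 0.1873]
top head [0.4165 0.1041] end [0.4519 0.0545] L 0.061 yaw -54.5 jaw 35.5 grasp [0.4351 0.0781]
scene head [0.4406 0.2142] end [0.4079 0.156 ] L 0.0668 yaw -119.3 jaw -29.3 grasp [0.4249 0.1863]
```

View pics/w7c.png

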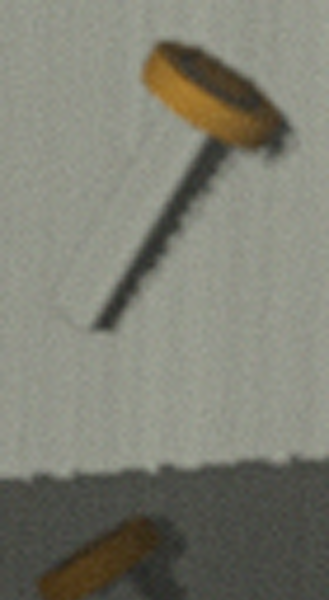

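Request:
play_rows(
  deltas=[
    {"xyz":[-0.9,0.29,0],"twist":[-0.34,-0.04,0],"gripper":0},
    {"xyz":[-0.9,0.29,0],"twist":[-0.34,-0.04,0],"gripper":0},
    {"xyz":[-0.722,0.235,-0.6],"twist":[0,0,-0.945],"gripper":0},
    {"xyz":[-0.722,0.235,-0.8],"twist":[0,0,-0.945],"gripper":0},
    {"xyz":[-0.722,0.235,-0.8],"twist":[0,0,-0.945],"gripper":0},
  ],
)

```text
time_s: 14.2
tool_pos: [0.4663, 0.1728, 0.1752]
orientation: [0.0, 0.8, 0.601, 0.0]
force: [0.3, 0.3, 0.1]
grip_width: 0.0858
```

Request:
play_rows(
  deltas=[
    {"xyz":[-0.722,0.235,-0.9],"twist":[0,0,-0.945],"gripper":0},
    {"xyz":[-0.722,0.235,-0.9],"twist":[0,0,-0.945],"gripper":0},
    {"xyz":[0,0,0],"twist":[0,0,0],"gripper":0},
  ],
)

```text
time_s: 14.58
tool_pos: [0.4206, 0.1863, 0.12]
orientation: [-0.0, 0.87, 0.493, -0.003]
force: [-0.4, 0.5, 0.4]
grip_width: 0.0853
```

```bash
python3 - <<'E'
from geo import *
s=st()
im,d=save('wrist','w8'); cv2.imwrite('pics/w8.png',cv2.resize(im[:,:,::-1],(800,600)))
E
```

```text
t 14.57 pos [0.4206 0.1863 0.12  ] jaw -30.9 q [-0.58  0.32  0.12  2.13 -0.06  0.7  -0.96] F [-0.4  0.5  0.4] w 0.0853
```

View pics/w8.png

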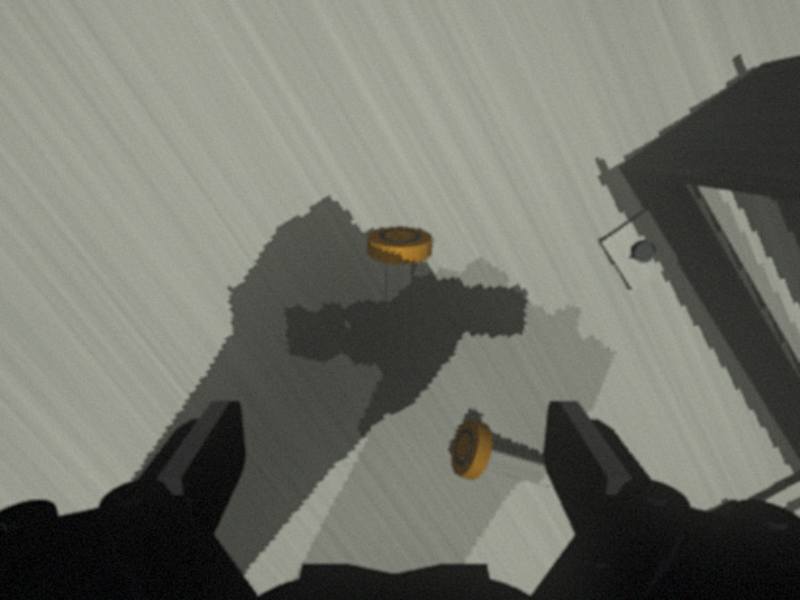

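```bash
python3 - <<'E'
from geo import *
A=ray('wrist',399/1.5625-.2,246/1.5625-.2,.017); print(A)
e=np.array([np.cos(np.radians(-120.9)),np.sin(np.radians(-120.9))]); print('grasp',A[:2]+.032*e)
E
```

```text
[0.44062772 0.21328554 0.017     ]
grasp [0.4241944  0.18582746]
```

Request:
play_rows(
  deltas=[
    {"xyz":[0.1,0,-1],"twist":[0,0,0],"gripper":0},
    {"xyz":[0,0,-1],"twist":[0,0,0],"gripper":0},
    {"xyz":[0,0,-0.9],"twist":[0,0,0],"gripper":0.3},
    {"xyz":[0,0,-0.48],"twist":[0,0,0],"gripper":1},
    {"xyz":[0,0,0],"twist":[0,0,0],"gripper":1},
  ],
  force=80,
)

```text
time_s: 15.25
tool_pos: [0.4275, 0.1863, 0.0203]
orientation: [0.0, 0.871, 0.492, -0.0]
force: [0.4, -0.3, -0.5]
grip_width: 0.0323
```

Request:
play_rows(
  deltas=[
    {"xyz":[0,0,0],"twist":[0,0,0],"gripper":1},
    {"xyz":[0,0,0],"twist":[0,0,0],"gripper":1},
    {"xyz":[0,0,0],"twist":[0,0,0],"gripper":1},
  ],
)

```text
time_s: 15.62
tool_pos: [0.4279, 0.1869, 0.0214]
orientation: [0.0, 0.871, 0.492, 0.001]
force: [0.3, -0.8, 6.0]
grip_width: 0.0094
```

```bash
python3 - <<'E'
from geo import *
s=st()
im,d=save('wrist','w9'); cv2.imwrite('pics/w9.png',cv2.resize(im[150:340,150:360,::-1],(660,597)))
E
```

```text
t 15.62 pos [0.4279 0.1869 0.0214] jaw -31.0 q [-0.54  0.52  0.09  2.15 -0.1   0.47 -0.92] F [ 0.3 -0.8  6. ] w 0.0094
```

View pics/w9.png

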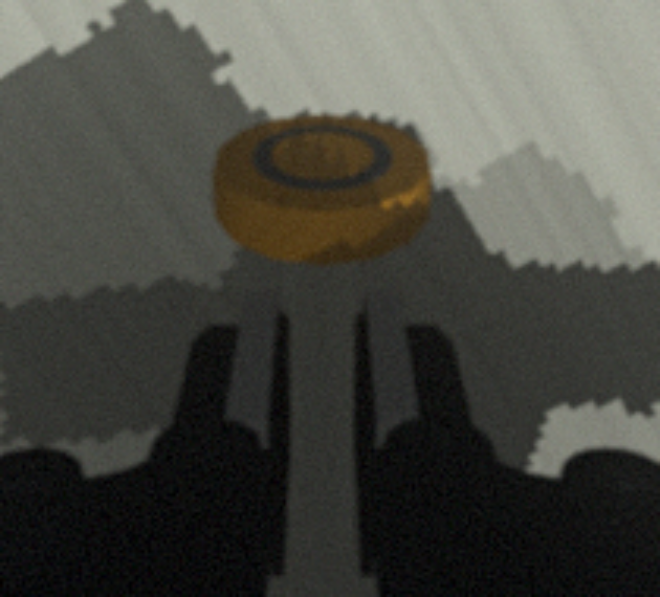

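Request:
play_rows(
  deltas=[
    {"xyz":[0,0,1],"twist":[0,0,0],"gripper":1},
    {"xyz":[0,0,1],"twist":[0,0,0.944],"gripper":1},
    {"xyz":[0,0,1],"twist":[0,0,0.944],"gripper":1},
    {"xyz":[0,0,1],"twist":[0,0,0.944],"gripper":1},
    {"xyz":[0.878,-0.3,1],"twist":[0,0,0.944],"gripper":1},
  ],
  force=100,
)

```text
time_s: 16.3
tool_pos: [0.451, 0.1782, 0.1711]
orientation: [-0.001, 0.71, 0.705, -0.001]
force: [1.4, 0.6, -1.3]
grip_width: 0.0088
```

Request:
play_rows(
  deltas=[
    {"xyz":[0.878,-0.3,1],"twist":[0,0,0.944],"gripper":1},
    {"xyz":[0.878,-0.3,1],"twist":[0,0,0],"gripper":1},
    {"xyz":[0.878,-0.3,0.3],"twist":[0,0,0],"gripper":1},
    {"xyz":[0.878,-0.3,0],"twist":[0,0,0],"gripper":1},
    {"xyz":[0.878,-0.3,0],"twist":[0,0,0],"gripper":1},
  ],
)

```text
time_s: 16.92
tool_pos: [0.5851, 0.1323, 0.2393]
orientation: [-0.0, 0.664, 0.747, -0.0]
force: [0.0, -0.2, -1.1]
grip_width: 0.0087
```

Request:
play_rows(
  deltas=[
    {"xyz":[0,0,-0.5],"twist":[0.34,0.04,0],"gripper":1},
    {"xyz":[0,0,-0.6],"twist":[0.34,0.04,0],"gripper":1},
    {"xyz":[0,0,0],"twist":[0,0,0],"gripper":1},
    {"xyz":[0,0,0],"twist":[0,0,0],"gripper":1},
  ],
)

```text
time_s: 17.42
tool_pos: [0.5848, 0.1329, 0.2068]
orientation: [-0.035, 0.664, 0.747, 0.032]
force: [0.4, 0.4, -1.3]
grip_width: 0.0086
```

```bash
cat > place.py <<'E'
from geo import *
import sys
s=st(); print('chute',w2c(s['tool_pos']))
n=sys.argv[1]
im,d=save('wrist',n); cv2.imwrite(f'pics/{n}.png',cv2.resize(im[105:235,185:335,::-1],(692,600),interpolation=cv2.INTER_CUBIC))
g=cv2.GaussianBlur(cv2.cvtColor(im,cv2.COLOR_RGB2GRAY),(1,5),0).astype(int)
off=[]
for v in range(136,176,3):
    dr=d[v]; 
    low=(dr>0.25)  # inside slot sees table
    us=np.where(low[225:290])[0]+225
    if len(us)<10: continue
    # contiguous run
    runs=np.split(us,np.where(np.diff(us)>1)[0]+1); r=max(runs,key=len)
    if r[0]<=226 or r[-1]>=288: continue
    c=(r[0]+r[-1])/2; zr=(dr[r[0]-3]+dr[r[-1]+3])/2; off.append((c-252.01)/332.24*zr)
b=(im[...,0].astype(int)-im[...,2]>40); ys,xs=np.where(b[100:300,150:350]); 
print('slot offset in tool y (mm)',np.round(np.array(off)*1000,1),'median',np.median(off)*1000)
print('head u centre',(np.percentile(xs,1)+np.percentile(xs,99))/2+150,'rows',ys.min()+100,ys.max()+100)
E
python3 place.py w10
```

```text
t 17.43 pos [0.5848 0.1329 0.2068] jaw 6.7 q [-0.22  0.41  0.    1.74 -0.12  0.98 -0.03] F [ 0.4  0.4 -1.3] w 0.0086
chute [-0.0011952   0.12584742]
slot offset in tool y (mm) [1.5 1.5 1.3 1.3 1.3 1.3 1.3 1.3 1.3 1.3 1.3 1.3 1.3] median 1.2936006380209706
head u centre 252.5 rows 187 233
```

View pics/w10.png

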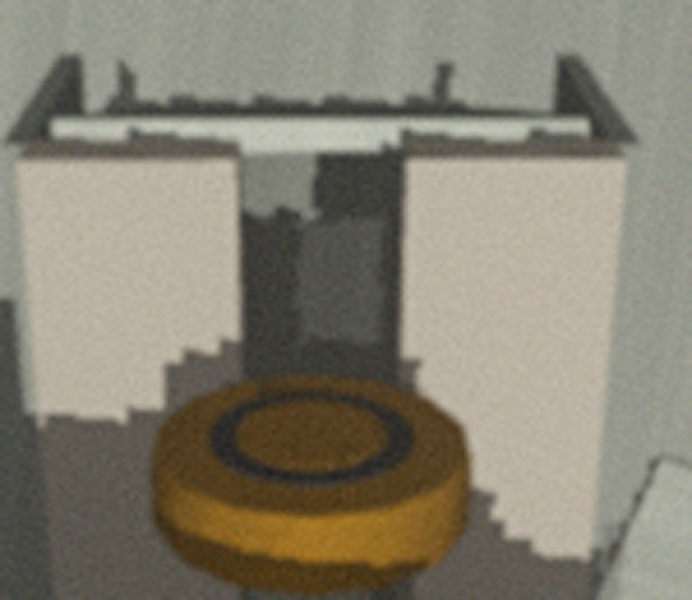

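Request:
play_rows(
  deltas=[
    {"xyz":[0.035,0,-0.35],"twist":[0,0,0],"gripper":1},
    {"xyz":[0,0,-0.37],"twist":[0,0,0],"gripper":1},
    {"xyz":[0,0,0],"twist":[0,0,0],"gripper":1},
    {"xyz":[0,0,0],"twist":[0,0,0],"gripper":1},
  ],
)

```text
time_s: 17.98
tool_pos: [0.5857, 0.1326, 0.1845]
orientation: [-0.036, 0.664, 0.746, 0.032]
force: [0.3, -0.2, -1.8]
grip_width: 0.0085
```

Request:
play_rows(
  deltas=[
    {"xyz":[0,0,0],"twist":[0,0,0],"gripper":0},
    {"xyz":[0,0,0],"twist":[0,0,0],"gripper":0},
    {"xyz":[0,0,0],"twist":[0,0,0],"gripper":0},
    {"xyz":[0,0,0],"twist":[0,0,0],"gripper":0},
    {"xyz":[0,0,0.3],"twist":[0,0,0],"gripper":0},
  ],
)

```text
time_s: 18.6
tool_pos: [0.5852, 0.1324, 0.1934]
orientation: [-0.036, 0.664, 0.746, 0.031]
force: [0.1, 0.1, 0.2]
grip_width: 0.0855
```

Request:
play_rows(
  deltas=[
    {"xyz":[0,0,0.7],"twist":[0,0,0],"gripper":0},
    {"xyz":[0,0,1],"twist":[0,0,0],"gripper":0},
  ],
)

```text
time_s: 18.85
tool_pos: [0.5853, 0.1324, 0.2452]
orientation: [-0.036, 0.664, 0.746, 0.031]
force: [0.8, -0.3, -0.4]
grip_width: 0.0854
```

```bash
python3 - <<'E'
from geo import *
s=st(); print(w2c(s['tool_pos']))
im,d=save('scene','s11'); cv2.imwrite('pics/s11.png',cv2.resize(im[100:250,180:380,::-1],(800,600),interpolation=cv2.INTER_CUBIC))
im,d=save('top','t11'); cv2.imwrite('pics/t11.png',cv2.resize(im[165:265,195:395,::-1],(800,400),interpolation=cv2.INTER_CUBIC))
E
```

```text
t 18.85 pos [0.5853 0.1324 0.2452] jaw 6.7 q [-0.22  0.38  0.01  1.7  -0.11  1.06 -0.04] F [ 0.8 -0.3 -0.4] w 0.0854
[-0.00068462  0.12526936]
```

View pics/s11.png

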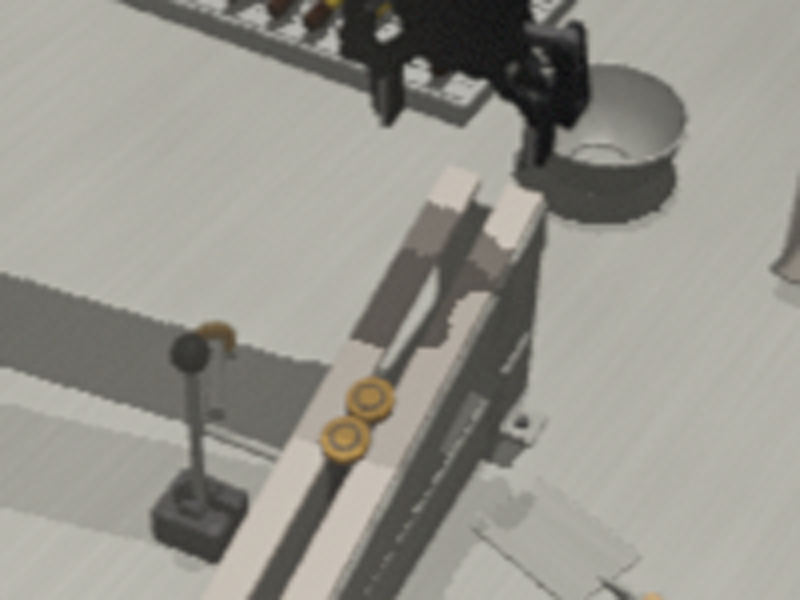

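View pics/t11.png

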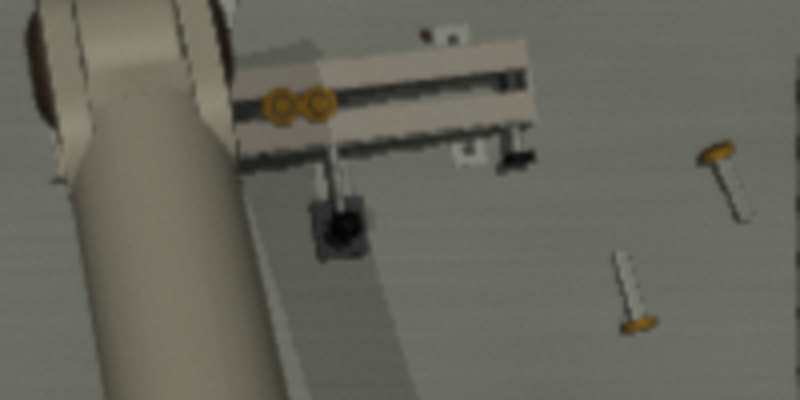

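Request:
play_rows(
  deltas=[
    {"xyz":[-0.9,-0.2,0],"twist":[-0.34,-0.04,0],"gripper":0},
    {"xyz":[-0.9,-0.2,0],"twist":[-0.34,-0.04,0],"gripper":0},
    {"xyz":[-0.8,-0.35,-0.7],"twist":[0,0,0.9],"gripper":0},
    {"xyz":[-0.8,-0.35,-0.9],"twist":[0,0,0.9],"gripper":0},
    {"xyz":[-0.8,-0.35,-1],"twist":[0,0,0.9],"gripper":0},
  ],
)

```text
time_s: 19.58
tool_pos: [0.4592, 0.0889, 0.1663]
orientation: [0.0, 0.511, 0.86, 0.0]
force: [0.1, 0.9, -0.2]
grip_width: 0.0854
```

Request:
play_rows(
  deltas=[
    {"xyz":[-0.8,-0.35,-1],"twist":[0,0,0.9],"gripper":0},
    {"xyz":[0,0,-0.5],"twist":[0,0,0],"gripper":0},
    {"xyz":[0,0,0],"twist":[0,0,0],"gripper":0},
  ],
)

```text
time_s: 19.95
tool_pos: [0.4359, 0.0786, 0.1211]
orientation: [-0.0, 0.458, 0.889, -0.0]
force: [0.4, 0.5, 0.0]
grip_width: 0.0853
```

```bash
python3 - <<'E'
from geo import *
s=st()
im,d=save('wrist','w12'); cv2.imwrite('pics/w12.png',cv2.resize(im[:,:,::-1],(800,600)))
E
```

```text
t 19.95 pos [0.4359 0.0786 0.1211] jaw 35.4 q [-0.2   0.29 -0.05  2.17  0.02  0.69  0.36] F [0.4 0.5 0. ] w 0.0853
```

View pics/w12.png

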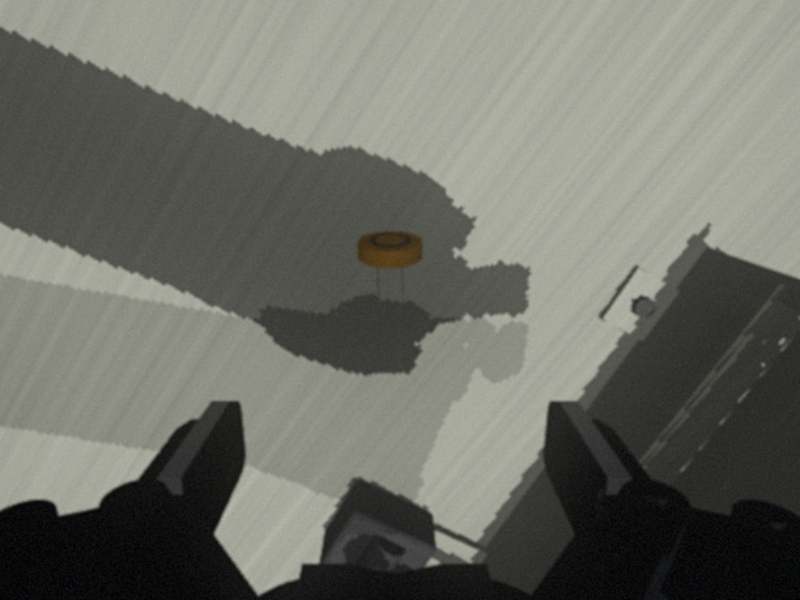

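```bash
python3 - <<'E'
from geo import *
A=ray('wrist',390/1.5625-.2,251/1.5625-.2,.017); print(A)
e=np.array([np.cos(np.radians(-54.6)),np.sin(np.radians(-54.6))]); print('grasp',A[:2]+.032*e)
E
```

```text
[0.4171325  0.10246162 0.017     ]
grasp [0.4356695  0.07637753]
```

Request:
play_rows(
  deltas=[
    {"xyz":[0,-0.05,-1],"twist":[0,0,0],"gripper":0},
    {"xyz":[0,0,-1],"twist":[0,0,0],"gripper":0},
    {"xyz":[0,0,-0.9],"twist":[0,0,0],"gripper":0.3},
    {"xyz":[0,0,-0.5],"twist":[0,0,0],"gripper":1},
    {"xyz":[0,0,0],"twist":[0,0,0],"gripper":1},
  ],
  force=80,
)

```text
time_s: 20.62
tool_pos: [0.4361, 0.0773, 0.0194]
orientation: [-0.0, 0.458, 0.889, -0.0]
force: [-0.2, 0.0, 0.4]
grip_width: 0.0318
```

Request:
play_rows(
  deltas=[
    {"xyz":[0,0,0],"twist":[0,0,0],"gripper":1},
    {"xyz":[0,0,0],"twist":[0,0,0],"gripper":1},
    {"xyz":[0,0,0],"twist":[0,0,0],"gripper":1},
  ],
)

```text
time_s: 21.0
tool_pos: [0.437, 0.0773, 0.0207]
orientation: [0.001, 0.458, 0.889, 0.001]
force: [0.7, 0.3, 3.9]
grip_width: 0.0093
```

```bash
python3 - <<'E'
from geo import *
s=st()
im,d=save('wrist','w13'); cv2.imwrite('pics/w13.png',cv2.resize(im[150:340,150:360,::-1],(660,597)))
p=c2w(0,.125); print('delta rows',(p[:2]-s['tool_pos'][:2])/.03)
E
```

```text
t 21.0 pos [0.437  0.0773 0.0207] jaw 35.5 q [-0.2   0.5  -0.04  2.2   0.04  0.44  0.35] F [0.7 0.3 3.9] w 0.0093
delta rows [4.96906223 1.83113719]
```

View pics/w13.png

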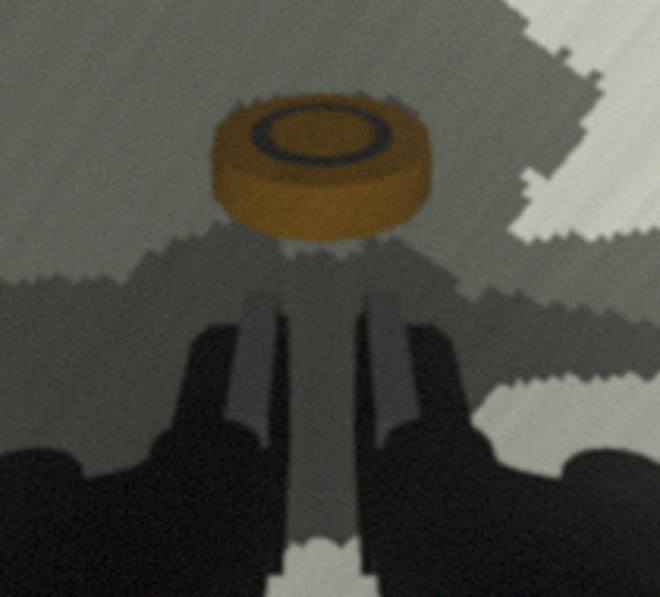

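Request:
play_rows(
  deltas=[
    {"xyz":[0,0,1],"twist":[0,0,0],"gripper":1},
    {"xyz":[0,0,1],"twist":[0,0,-0.9],"gripper":1},
    {"xyz":[0,0,1],"twist":[0,0,-0.9],"gripper":1},
    {"xyz":[0,0,1],"twist":[0,0,-0.9],"gripper":1},
    {"xyz":[0.828,0.305,1],"twist":[0,0,-0.9],"gripper":1},
  ],
  force=100,
)

```text
time_s: 21.68
tool_pos: [0.4585, 0.0853, 0.1702]
orientation: [-0.001, 0.666, 0.746, -0.001]
force: [0.5, -0.3, -1.2]
grip_width: 0.009
```

Request:
play_rows(
  deltas=[
    {"xyz":[0.828,0.305,1],"twist":[0,0,0],"gripper":1},
    {"xyz":[0.828,0.305,1],"twist":[0,0,0],"gripper":1},
    {"xyz":[0.828,0.305,0.3],"twist":[0,0,0],"gripper":1},
    {"xyz":[0.828,0.305,0],"twist":[0,0,0],"gripper":1},
    {"xyz":[0.828,0.305,0],"twist":[0,0,0],"gripper":1},
  ],
)

```text
time_s: 22.3
tool_pos: [0.5851, 0.132, 0.2385]
orientation: [-0.0, 0.665, 0.747, -0.0]
force: [0.9, 0.4, -1.2]
grip_width: 0.0083
```

Request:
play_rows(
  deltas=[
    {"xyz":[0,0,-0.5],"twist":[0.34,0.04,0],"gripper":1},
    {"xyz":[0,0,-0.6],"twist":[0.34,0.04,0],"gripper":1},
    {"xyz":[0,0,0],"twist":[0,0,0],"gripper":1},
    {"xyz":[0,0,0],"twist":[0,0,0],"gripper":1},
  ],
)

```text
time_s: 22.8
tool_pos: [0.5848, 0.1321, 0.2061]
orientation: [-0.036, 0.664, 0.746, 0.032]
force: [0.9, 0.7, -0.7]
grip_width: 0.0086
```

```bash
python3 place.py w14
```

```text
t 22.8 pos [0.5848 0.1321 0.2061] jaw 6.7 q [-0.25  0.41  0.04  1.74 -0.14  0.98 -0.01] F [ 0.9  0.7 -0.7] w 0.0086
chute [-0.00122097  0.12502647]
slot offset in tool y (mm) [1.2 1.5 1.5 1.3 1.3 1.3 1.3 1.3 1.3 1.3 1.3 1.3 1.3] median 1.2894893249430934
head u centre 252.0 rows 180 226
```

View pics/w14.png

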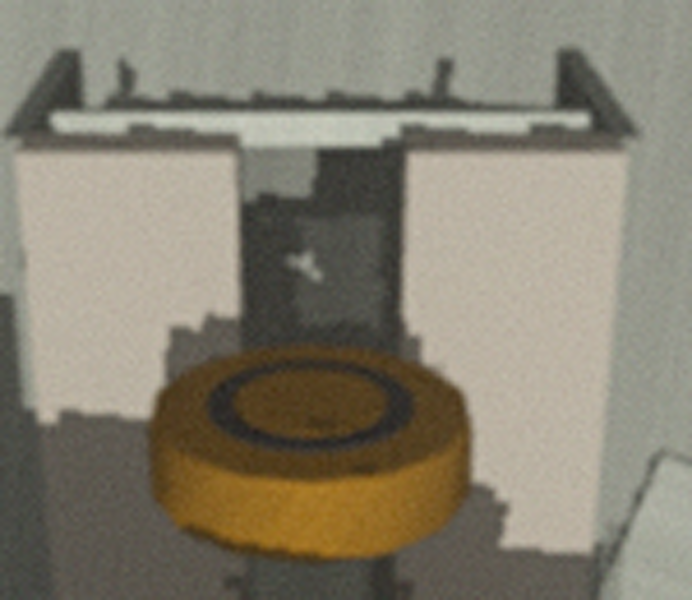

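Request:
play_rows(
  deltas=[
    {"xyz":[0.035,0,-0.35],"twist":[0,0,0],"gripper":1},
    {"xyz":[0,0,-0.38],"twist":[0,0,0],"gripper":1},
    {"xyz":[0,0,0],"twist":[0,0,0],"gripper":1},
    {"xyz":[0,0,0],"twist":[0,0,0],"gripper":1},
  ],
)

```text
time_s: 23.35
tool_pos: [0.5858, 0.132, 0.1836]
orientation: [-0.036, 0.664, 0.746, 0.032]
force: [-0.4, 0.5, -0.2]
grip_width: 0.0087
```

Request:
play_rows(
  deltas=[
    {"xyz":[0,0,0],"twist":[0,0,0],"gripper":0},
    {"xyz":[0,0,0],"twist":[0,0,0],"gripper":0},
    {"xyz":[0,0,0],"twist":[0,0,0],"gripper":0},
    {"xyz":[0,0,0],"twist":[0,0,0],"gripper":0},
    {"xyz":[0,0,0.3],"twist":[0,0,0],"gripper":0},
  ],
)

```text
time_s: 23.98
tool_pos: [0.5853, 0.1318, 0.1925]
orientation: [-0.036, 0.664, 0.746, 0.031]
force: [0.2, 0.3, 0.6]
grip_width: 0.0855
```

Request:
play_rows(
  deltas=[
    {"xyz":[0,0,0.7],"twist":[0,0,0],"gripper":0},
    {"xyz":[0,0,1],"twist":[0,0,0],"gripper":0},
  ],
)

```text
time_s: 24.22
tool_pos: [0.5854, 0.1318, 0.2443]
orientation: [-0.036, 0.664, 0.746, 0.031]
force: [0.4, 0.6, 0.0]
grip_width: 0.0853
```

```bash
python3 - <<'E'
from geo import *
s=st(); print(w2c(s['tool_pos']))
im,d=save('scene','s15'); cv2.imwrite('pics/s15.png',cv2.resize(im[100:340,120:380,::-1],(650,600),interpolation=cv2.INTER_CUBIC))
im,d=save('top','t15'); cv2.imwrite('pics/t15.png',cv2.resize(im[165:265,195:395,::-1],(800,400),interpolation=cv2.INTER_CUBIC))
E
```

```text
t 24.23 pos [0.5854 0.1318 0.2443] jaw 6.7 q [-0.25  0.38  0.05  1.7  -0.13  1.06 -0.02] F [0.4 0.6 0. ] w 0.0853
[-0.00065436  0.12467552]
```

View pics/s15.png

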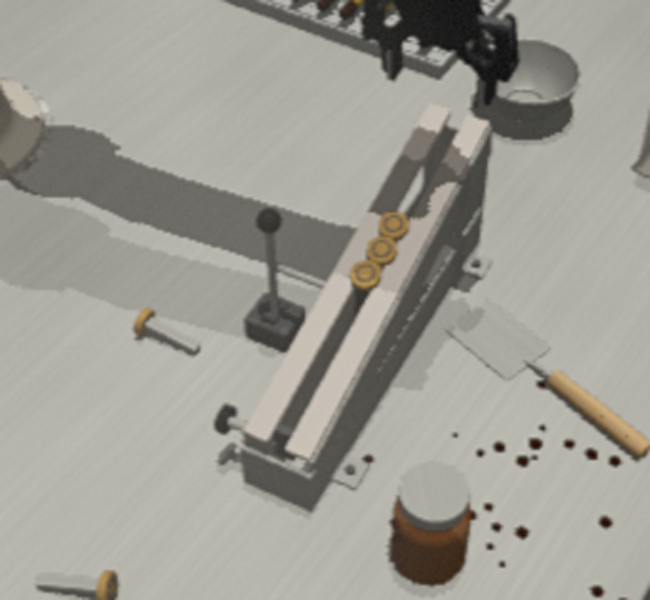

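View pics/t15.png

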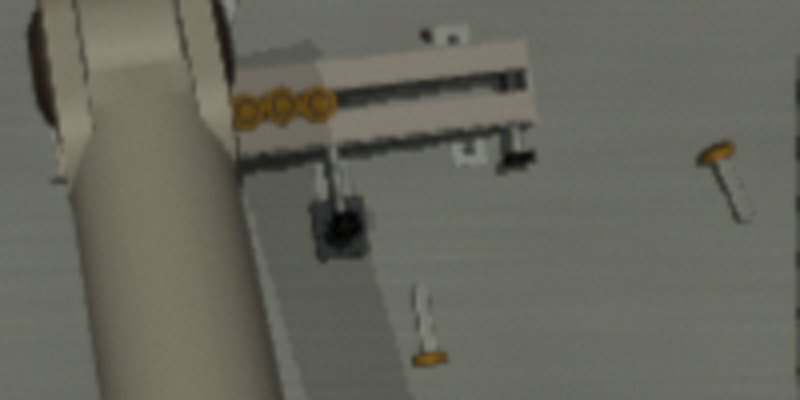

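```bash
python3 - <<'E'
from geo import *
im=cv2.imread('pics/s15_raw.png'); cv2.imwrite('pics/s15c.png',cv2.resize(im[210:260,160:220],(720,600),interpolation=cv2.INTER_CUBIC))
im=cv2.imread('pics/t15_raw.png'); cv2.imwrite('pics/t15c.png',cv2.resize(im[225:265,285:325],(600,600),interpolation=cv2.INTER_CUBIC))
stamp('top',(430,357),(420,288),4,195,165); stamp('scene',(146,322),(195,348),2.5,120,100)
E
```

```text
top head [ 0.3952 -0.107 ] end [ 0.4532 -0.1007] L 0.0583 yaw 6.3 jaw 96.3 grasp [ 0.427  -0.1035]
scene head [ 0.3958 -0.1088] end [ 0.4542 -0.1031] L 0.0586 yaw 5.6 jaw 95.6 grasp [ 0.4277 -0.1057]
```

View pics/s15c.png

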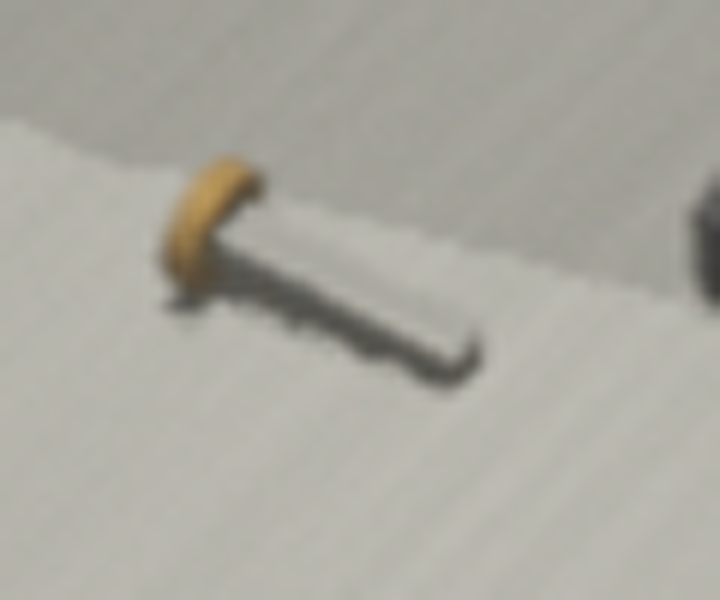

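View pics/t15c.png

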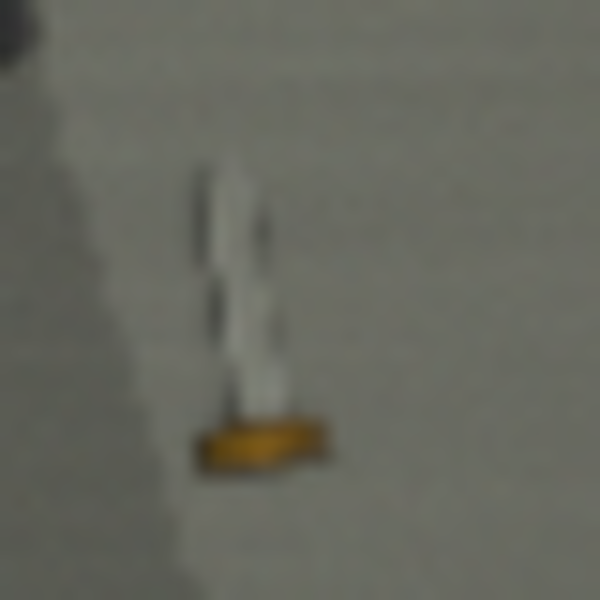

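Request:
play_rows(
  deltas=[
    {"xyz":[-0.9,-0.5,0],"twist":[-0.34,-0.04,0],"gripper":0},
    {"xyz":[-0.9,-0.5,0],"twist":[-0.34,-0.04,0],"gripper":0},
    {"xyz":[-0.315,-0.625,0],"twist":[0,0,1],"gripper":0},
    {"xyz":[-0.315,-0.625,0],"twist":[0,0,1],"gripper":0},
    {"xyz":[-0.315,-0.625,0],"twist":[0,0,1],"gripper":0},
  ],
)

```text
time_s: 24.95
tool_pos: [0.503, 0.0452, 0.2438]
orientation: [-0.0, 0.492, 0.87, -0.0]
force: [0.3, 0.4, 0.4]
grip_width: 0.0859
```

Request:
play_rows(
  deltas=[
    {"xyz":[-0.315,-0.625,0],"twist":[0,0,1],"gripper":0},
    {"xyz":[-0.315,-0.625,0],"twist":[0,0,1],"gripper":0},
    {"xyz":[-0.315,-0.625,0],"twist":[0,0,1],"gripper":0},
    {"xyz":[-0.315,-0.625,0],"twist":[0,0,1],"gripper":0},
    {"xyz":[-0.315,-0.625,-0.8],"twist":[0,0,1],"gripper":0},
  ],
)

```text
time_s: 25.58
tool_pos: [0.4575, -0.0487, 0.2211]
orientation: [0.002, 0.165, 0.986, 0.0]
force: [0.9, -0.3, -0.5]
grip_width: 0.0848
```

Request:
play_rows(
  deltas=[
    {"xyz":[-0.315,-0.625,-1],"twist":[0,0,1],"gripper":0},
    {"xyz":[-0.315,-0.625,-1],"twist":[0,0,1],"gripper":0},
    {"xyz":[-0.315,-0.625,-1],"twist":[0,0,1],"gripper":0},
    {"xyz":[0,0,-0.3],"twist":[0,0,0.2],"gripper":0},
    {"xyz":[0,0,0],"twist":[0,0,0],"gripper":0},
  ],
)

```text
time_s: 26.2
tool_pos: [0.4282, -0.1038, 0.1208]
orientation: [-0.0, -0.054, 0.999, 0.0]
force: [-0.0, -0.3, 0.7]
grip_width: 0.0855
```

```bash
python3 - <<'E'
from geo import *
s=st()
im,d=save('wrist','w16'); cv2.imwrite('pics/w16.png',cv2.resize(im[:,:,::-1],(800,600)))
E
```

```text
t 26.2 pos [ 0.4282 -0.1038  0.1208] jaw 96.2 q [ 0.16  0.29  0.02  2.17 -0.01  0.68  1.86] F [-0.  -0.3  0.7] w 0.0855
```

View pics/w16.png

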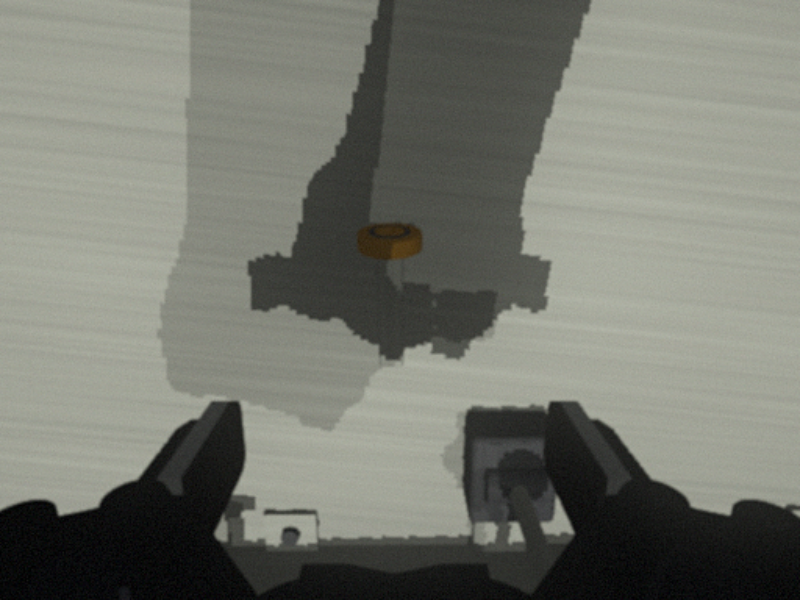

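Request:
play_rows(
  deltas=[
    {"xyz":[-0.08,0,-1],"twist":[0,0,0],"gripper":0},
    {"xyz":[0,0,-1],"twist":[0,0,0],"gripper":0},
    {"xyz":[0,0,-0.9],"twist":[0,0,0],"gripper":0.3},
    {"xyz":[0,0,-0.5],"twist":[0,0,0],"gripper":1},
    {"xyz":[0,0,0],"twist":[0,0,0],"gripper":1},
  ],
  force=80,
)

```text
time_s: 26.88
tool_pos: [0.4258, -0.1038, 0.0187]
orientation: [-0.0, -0.055, 0.998, 0.0]
force: [0.3, -0.5, 0.9]
grip_width: 0.0322
```

Request:
play_rows(
  deltas=[
    {"xyz":[0,0,0],"twist":[0,0,0],"gripper":1},
    {"xyz":[0,0,0],"twist":[0,0,0],"gripper":1},
    {"xyz":[0,0,0],"twist":[0,0,0],"gripper":1},
  ],
)

```text
time_s: 27.25
tool_pos: [0.4267, -0.1044, 0.0198]
orientation: [0.001, -0.055, 0.998, -0.0]
force: [0.1, -0.1, 5.3]
grip_width: 0.0092
```

```bash
python3 - <<'E'
from geo import *
s=st()
im,d=save('wrist','w17'); cv2.imwrite('pics/w17.png',cv2.resize(im[150:340,150:360,::-1],(660,597)))
p=c2w(0,.125); print('delta rows',(p[:2]-s['tool_pos'][:2])/.03, (6.7-yaw_of(s['orientation']))/8)
E
```

```text
t 27.25 pos [ 0.4267 -0.1044  0.0198] jaw 96.3 q [ 0.17  0.49  0.01  2.21 -0.01  0.43  1.87] F [ 0.1 -0.1  5.3] w 0.0092
delta rows [5.31191029 7.88869989] -11.201096920478767
```

View pics/w17.png

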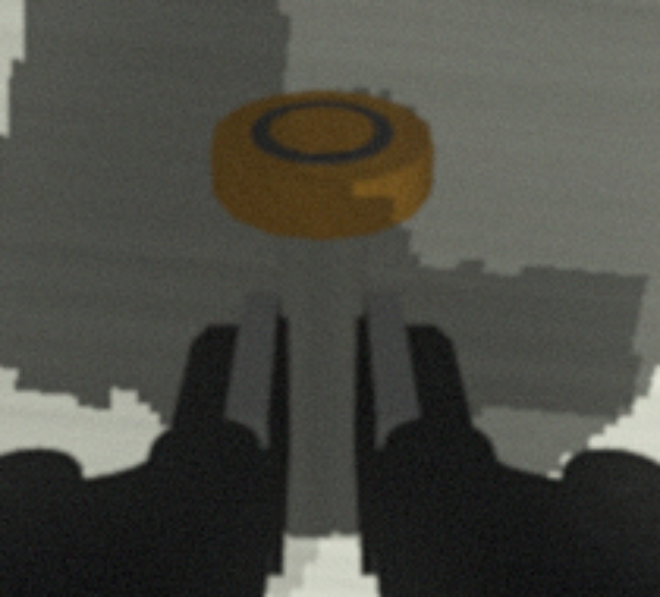

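Request:
play_rows(
  deltas=[
    {"xyz":[0,0,1],"twist":[0,0,0],"gripper":1},
    {"xyz":[0,0,1],"twist":[0,0,-0.862],"gripper":1},
    {"xyz":[0,0,1],"twist":[0,0,-0.862],"gripper":1},
    {"xyz":[0,0,1],"twist":[0,0,-0.862],"gripper":1},
    {"xyz":[0,0,1],"twist":[0,0,-0.862],"gripper":1},
  ],
  force=100,
)

```text
time_s: 27.92
tool_pos: [0.4251, -0.1043, 0.1698]
orientation: [-0.0, 0.187, 0.982, 0.0]
force: [-0.4, -1.5, -1.7]
grip_width: 0.0085
```

Request:
play_rows(
  deltas=[
    {"xyz":[0.59,0.877,1],"twist":[0,0,-0.862],"gripper":1},
    {"xyz":[0.59,0.877,1],"twist":[0,0,-0.862],"gripper":1},
    {"xyz":[0.59,0.877,0.35],"twist":[0,0,-0.862],"gripper":1},
    {"xyz":[0.59,0.877,0],"twist":[0,0,-0.862],"gripper":1},
    {"xyz":[0.59,0.877,0],"twist":[0,0,-0.862],"gripper":1},
  ],
)

```text
time_s: 28.55
tool_pos: [0.5142, 0.0279, 0.2395]
orientation: [0.0, 0.469, 0.883, 0.0]
force: [-0.0, 0.2, -0.7]
grip_width: 0.0091
```

Request:
play_rows(
  deltas=[
    {"xyz":[0.59,0.877,0],"twist":[0,0,-0.862],"gripper":1},
    {"xyz":[0.59,0.877,0],"twist":[0,0,-0.862],"gripper":1},
    {"xyz":[0.59,0.877,0],"twist":[0,0,-0.862],"gripper":1},
    {"xyz":[0.59,0.877,0],"twist":[0,0,-0.862],"gripper":1},
  ],
)

```text
time_s: 29.05
tool_pos: [0.5848, 0.133, 0.239]
orientation: [-0.0, 0.666, 0.746, -0.0]
force: [-0.1, 0.2, -1.4]
grip_width: 0.0088
```

Request:
play_rows(
  deltas=[
    {"xyz":[0,0,-0.5],"twist":[0.34,0.04,0],"gripper":1},
    {"xyz":[0,0,-0.6],"twist":[0.34,0.04,0],"gripper":1},
    {"xyz":[0,0,0],"twist":[0,0,0],"gripper":1},
    {"xyz":[0,0,0],"twist":[0,0,0],"gripper":1},
  ],
)

```text
time_s: 29.55
tool_pos: [0.5849, 0.1326, 0.2068]
orientation: [-0.035, 0.664, 0.746, 0.032]
force: [0.2, 0.2, -0.6]
grip_width: 0.0089
```

```bash
python3 place.py w18
```

```text
t 29.55 pos [0.5849 0.1326 0.2068] jaw 6.7 q [-0.31  0.42  0.12  1.74 -0.17  0.99  0.01] F [ 0.2  0.2 -0.6] w 0.0089
chute [-0.00106507  0.12546743]
slot offset in tool y (mm) [1.  1.  1.  1.  1.  5.8 1.3 1.3 1.3 1.3 1.3 1.  1. ] median 1.0479200131744517
head u centre 252.0 rows 180 226
```

View pics/w18.png

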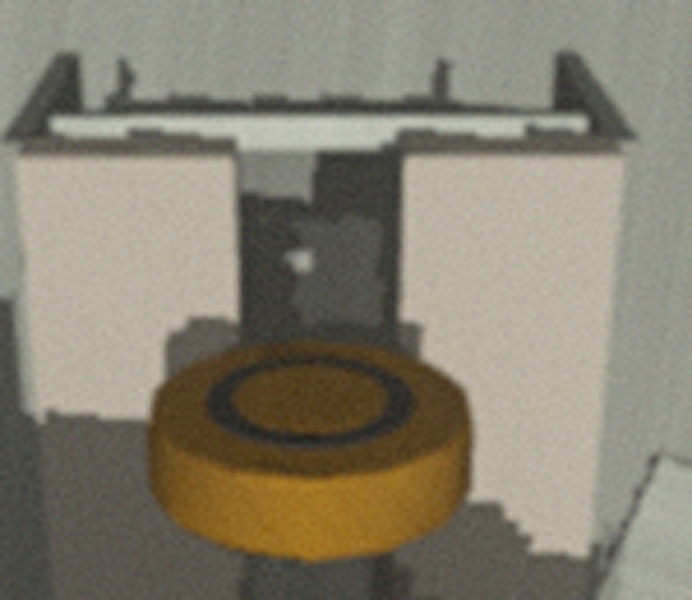

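Same picture as before: slot centre about 1 mm to the right of the stamp. Correct, lower and release.

Request:
play_rows(
  deltas=[
    {"xyz":[0.03,0,-0.37],"twist":[0,0,0],"gripper":1},
    {"xyz":[0,0,-0.4],"twist":[0,0,0],"gripper":1},
    {"xyz":[0,0,0],"twist":[0,0,0],"gripper":1},
    {"xyz":[0,0,0],"twist":[0,0,0],"gripper":1},
  ],
)

```text
time_s: 30.1
tool_pos: [0.5856, 0.1325, 0.183]
orientation: [-0.036, 0.664, 0.746, 0.032]
force: [-0.6, -0.3, -1.8]
grip_width: 0.009
```

Request:
play_rows(
  deltas=[
    {"xyz":[0,0,0],"twist":[0,0,0],"gripper":0},
    {"xyz":[0,0,0],"twist":[0,0,0],"gripper":0},
    {"xyz":[0,0,0],"twist":[0,0,0],"gripper":0},
    {"xyz":[0,0,0],"twist":[0,0,0],"gripper":0},
    {"xyz":[0,0,0.3],"twist":[0,0,0],"gripper":0},
  ],
)

```text
time_s: 30.72
tool_pos: [0.5852, 0.1324, 0.1919]
orientation: [-0.036, 0.664, 0.746, 0.031]
force: [0.2, 0.2, -0.1]
grip_width: 0.0856
```

Request:
play_rows(
  deltas=[
    {"xyz":[0,0,0.7],"twist":[0,0,0],"gripper":0},
    {"xyz":[0,0,1],"twist":[0,0,0],"gripper":0},
  ],
)

```text
time_s: 30.98
tool_pos: [0.5853, 0.1324, 0.2437]
orientation: [-0.036, 0.664, 0.746, 0.031]
force: [0.4, -0.5, -0.6]
grip_width: 0.0857
```

```bash
python3 - <<'E'
from geo import *
s=st(); print(w2c(s['tool_pos']))
im,d=save('scene','s19'); cv2.imwrite('pics/s19.png',cv2.resize(im[100:340,120:380,::-1],(650,600),interpolation=cv2.INTER_CUBIC))
im,d=save('top','t19'); cv2.imwrite('pics/t19.png',cv2.resize(im[165:265,195:395,::-1],(800,400),interpolation=cv2.INTER_CUBIC))
E
```

```text
t 30.98 pos [0.5853 0.1324 0.2437] jaw 6.7 q [-0.31  0.38  0.12  1.71 -0.16  1.06  0.  ] F [ 0.4 -0.5 -0.6] w 0.0857
[-0.00074237  0.12521613]
```

View pics/s19.png

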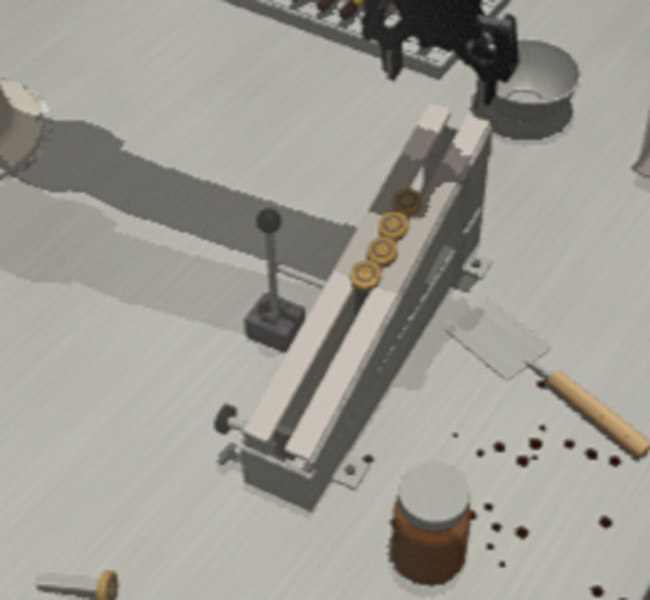

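View pics/t19.png

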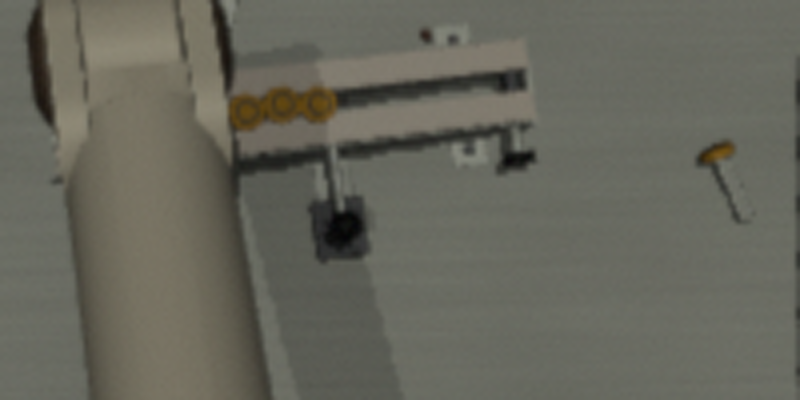

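Request:
play_rows(
  deltas=[
    {"xyz":[-0.1,-0.981,0],"twist":[-0.34,-0.04,0],"gripper":0},
    {"xyz":[-0.1,-0.981,0],"twist":[-0.34,-0.04,0],"gripper":0},
    {"xyz":[-0.1,-0.981,0],"twist":[0,0,-0.704],"gripper":0},
    {"xyz":[-0.1,-0.981,0],"twist":[0,0,-0.704],"gripper":0},
    {"xyz":[-0.1,-0.981,0],"twist":[0,0,-0.704],"gripper":0},
  ],
)

```text
time_s: 31.7
tool_pos: [0.5705, -0.0155, 0.2431]
orientation: [-0.0, 0.768, 0.64, 0.0]
force: [0.7, -0.1, -1.3]
grip_width: 0.0854
```

Request:
play_rows(
  deltas=[
    {"xyz":[-0.1,-0.981,0],"twist":[0,0,-0.704],"gripper":0},
    {"xyz":[-0.1,-0.981,0],"twist":[0,0,-0.704],"gripper":0},
    {"xyz":[-0.1,-0.981,0],"twist":[0,0,-0.704],"gripper":0},
    {"xyz":[-0.1,-0.981,0],"twist":[0,0,-0.704],"gripper":0},
    {"xyz":[-0.1,-0.981,0],"twist":[0,0,-0.704],"gripper":0},
  ],
)

```text
time_s: 32.33
tool_pos: [0.5555, -0.1638, 0.2432]
orientation: [0.0, 0.902, 0.432, 0.0]
force: [0.0, 0.5, -0.3]
grip_width: 0.0853
```

Request:
play_rows(
  deltas=[
    {"xyz":[-0.1,-0.981,0],"twist":[0,0,-0.704],"gripper":0},
    {"xyz":[-0.1,-0.981,0],"twist":[0,0,-0.704],"gripper":0},
    {"xyz":[-0.1,-0.981,0],"twist":[0,0,-0.704],"gripper":0},
    {"xyz":[-0.1,-0.981,-1],"twist":[0,0,-0.704],"gripper":0},
    {"xyz":[-0.1,-0.981,-1],"twist":[0,0,-0.704],"gripper":0},
  ],
)

```text
time_s: 32.95
tool_pos: [0.541, -0.311, 0.1829]
orientation: [0.0, 0.98, 0.2, 0.001]
force: [-0.7, -0.1, 0.1]
grip_width: 0.0856
```

Request:
play_rows(
  deltas=[
    {"xyz":[-0.1,-0.981,-1],"twist":[0,0,0],"gripper":0},
    {"xyz":[-0.1,-0.981,-1],"twist":[0,0,0],"gripper":0},
    {"xyz":[0,0,0],"twist":[0,0,0],"gripper":0},
  ],
)

```text
time_s: 33.33
tool_pos: [0.5312, -0.371, 0.1202]
orientation: [-0.001, 0.98, 0.2, -0.003]
force: [-0.3, 0.1, 0.1]
grip_width: 0.0857
```

```bash
python3 - <<'E'
from geo import *
s=st()
im,d=save('wrist','w20'); cv2.imwrite('pics/w20.png',cv2.resize(im[:,:,::-1],(800,600)))
E
```

```text
t 33.33 pos [ 0.5312 -0.371   0.1202] jaw -67.0 q [ 0.22  0.65  0.49  1.67 -0.36  0.92 -0.32] F [-0.3  0.1  0.1] w 0.0857
```

View pics/w20.png

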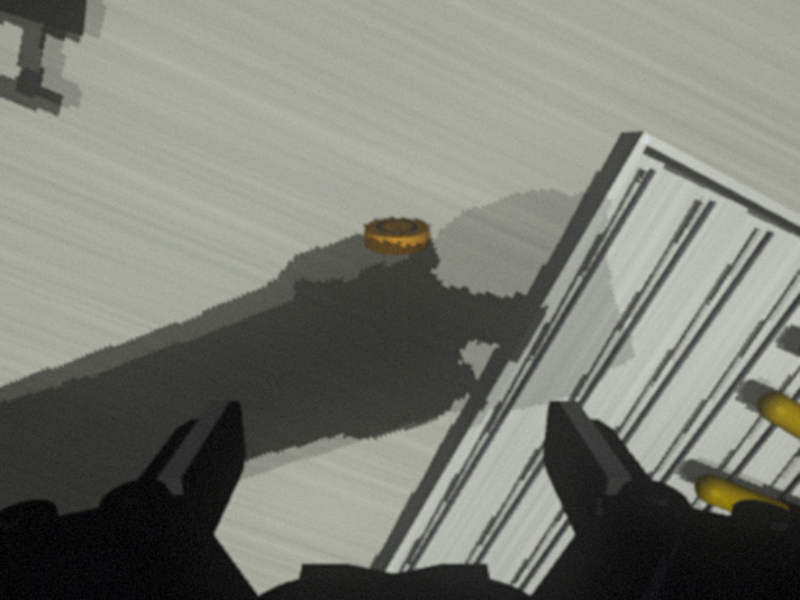

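```bash
python3 - <<'E'
from geo import *
A=ray('wrist',397/1.5625-.2,237/1.5625-.2,.017); print(A)
e=np.array([np.cos(np.radians(-157)),np.sin(np.radians(-157))]); print('grasp',A[:2]+.032*e)
d=np.load('pics/w20_d.npy')
for (x,y) in [(560,300),(620,150),(500,420),(640,250),(530,330),(450,480)]:
    u,v=int(x/1.5625),int(y/1.5625); print((x,y),world('wrist',u,v,np.median(d[v-1:v+2,u-1:u+2])).round(3))
E
```

```text
[ 0.56585751 -0.35615937  0.017     ]
grasp [ 0.53640135 -0.36866276]
(560, 300) [ 0.567 -0.443  0.005]
(620, 150) [ 0.639 -0.432  0.01 ]
(500, 420) [ 0.5   -0.441  0.015]
(640, 250) [ 0.604 -0.466  0.005]
(530, 330) [ 0.551 -0.43   0.023]
(450, 480) [ 0.451 -0.438  0.005]
```

Request:
play_rows(
  deltas=[
    {"xyz":[0.15,0.07,-0.5],"twist":[0,0,0],"gripper":0.5},
    {"xyz":[0,0,-0.5],"twist":[0,0,0],"gripper":0.5},
    {"xyz":[0,0,-0.8],"twist":[0,0,0],"gripper":0.5},
    {"xyz":[0,0,-0.8],"twist":[0,0,0],"gripper":0.5},
    {"xyz":[0,0,0],"twist":[0,0,0],"gripper":0.5},
  ],
  force=80,
)

```text
time_s: 34.0
tool_pos: [0.5382, -0.3635, 0.0428]
orientation: [-0.002, 0.979, 0.204, -0.001]
force: [-0.6, 0.6, 0.9]
grip_width: 0.0426
```

Request:
play_rows(
  deltas=[
    {"xyz":[-0.05,-0.15,-0.4],"twist":[0,0,0],"gripper":0.5},
    {"xyz":[0,0,-0.4],"twist":[0,0,0],"gripper":1},
    {"xyz":[0,0,0],"twist":[0,0,0],"gripper":1},
    {"xyz":[0,0,0],"twist":[0,0,0],"gripper":1},
    {"xyz":[0,0,0],"twist":[0,0,0],"gripper":1},
  ],
  force=80,
)

```text
time_s: 34.62
tool_pos: [0.538, -0.3703, 0.0215]
orientation: [0.0, 0.979, 0.203, 0.0]
force: [0.2, -0.4, -0.9]
grip_width: 0.0093
```

```bash
python3 - <<'E'
from geo import *
s=st()
im,d=save('wrist','w21'); cv2.imwrite('pics/w21.png',cv2.resize(im[150:340,150:360,::-1],(660,597)))
p=c2w(0,.125); print('delta rows',(p[:2]-s['tool_pos'][:2])/.03, (6.7-yaw_of(s['orientation']))/8)
E
```

```text
t 34.62 pos [ 0.538  -0.3703  0.0215] jaw -66.6 q [ 0.27  0.78  0.42  1.69 -0.43  0.76 -0.27] F [ 0.2 -0.4 -0.9] w 0.0093
delta rows [ 1.60082886 16.75195147] 9.156312819935588
```

View pics/w21.png

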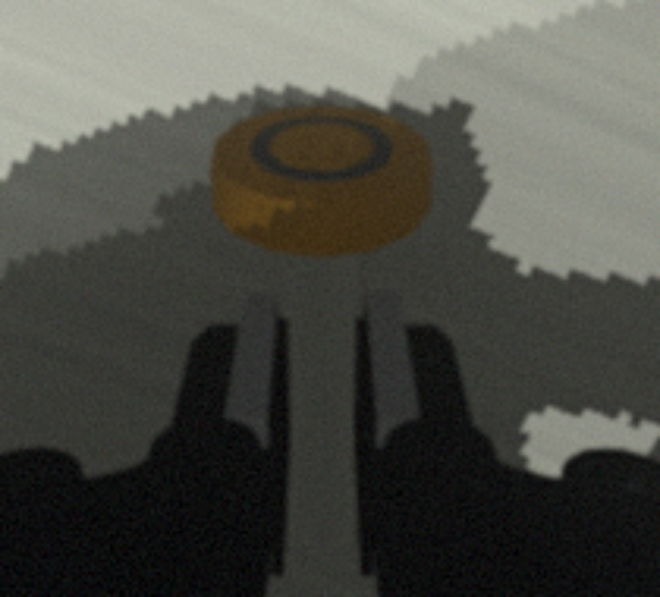

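Request:
play_rows(
  deltas=[
    {"xyz":[0,0,1],"twist":[0,0,0],"gripper":1},
    {"xyz":[0,0,1],"twist":[0,0,0.5],"gripper":1},
    {"xyz":[0,0,1],"twist":[0,0,0.5],"gripper":1},
    {"xyz":[0,0,1],"twist":[0,0,0.5],"gripper":1},
    {"xyz":[0.089,0.935,1],"twist":[0,0,0.5],"gripper":1},
  ],
  force=100,
)

```text
time_s: 35.3
tool_pos: [0.5393, -0.345, 0.1728]
orientation: [0.001, 0.942, 0.337, -0.0]
force: [0.7, 0.2, -0.5]
grip_width: 0.0087
```

Request:
play_rows(
  deltas=[
    {"xyz":[0.089,0.935,1],"twist":[0,0,0.5],"gripper":1},
    {"xyz":[0.089,0.935,1],"twist":[0,0,0.5],"gripper":1},
    {"xyz":[0.089,0.935,0.3],"twist":[0,0,0.5],"gripper":1},
    {"xyz":[0.089,0.935,0],"twist":[0,0,0.5],"gripper":1},
    {"xyz":[0.089,0.935,0],"twist":[0,0,0.5],"gripper":1},
  ],
)

```text
time_s: 35.92
tool_pos: [0.5531, -0.1998, 0.2388]
orientation: [-0.001, 0.867, 0.498, -0.001]
force: [0.7, 0.7, -1.3]
grip_width: 0.0083
```

Request:
play_rows(
  deltas=[
    {"xyz":[0.089,0.935,0],"twist":[0,0,0.5],"gripper":1},
    {"xyz":[0.089,0.935,0],"twist":[0,0,0.5],"gripper":1},
    {"xyz":[0.089,0.935,0],"twist":[0,0,0.5],"gripper":1},
    {"xyz":[0.089,0.935,0],"twist":[0,0,0.5],"gripper":1},
    {"xyz":[0.089,0.935,0],"twist":[0,0,0.5],"gripper":1},
  ],
)

```text
time_s: 36.55
tool_pos: [0.5673, -0.0599, 0.2403]
orientation: [0.0, 0.768, 0.641, 0.0]
force: [-0.3, 0.8, -0.6]
grip_width: 0.0087
```

Request:
play_rows(
  deltas=[
    {"xyz":[0.089,0.935,0],"twist":[0,0,0.5],"gripper":1},
    {"xyz":[0.089,0.935,0],"twist":[0,0,0.5],"gripper":1},
    {"xyz":[0.089,0.935,0],"twist":[0,0,0.5],"gripper":1},
    {"xyz":[0.089,0.935,0],"twist":[0,0,0.5],"gripper":1},
    {"xyz":[0.089,0.935,0],"twist":[0,0,0.15],"gripper":1},
  ],
)

```text
time_s: 37.17
tool_pos: [0.5807, 0.0804, 0.2402]
orientation: [-0.0, 0.664, 0.748, 0.0]
force: [-0.5, -0.3, -1.5]
grip_width: 0.0089
```

Request:
play_rows(
  deltas=[
    {"xyz":[0.089,0.935,0],"twist":[0,0,0],"gripper":1},
    {"xyz":[0.089,0.935,0],"twist":[0,0,0],"gripper":1},
    {"xyz":[0,0,0],"twist":[0,0,0],"gripper":1},
  ],
)

```text
time_s: 37.55
tool_pos: [0.5855, 0.1391, 0.24]
orientation: [-0.001, 0.663, 0.749, 0.001]
force: [0.1, -0.5, -1.3]
grip_width: 0.009
```

```bash
python3 - <<'E'
from geo import *
s=st();print(w2c(s['tool_pos']))
im,d=save('wrist','w22'); cv2.imwrite('pics/w22.png',cv2.resize(im[105:235,185:335,::-1],(692,600)))
E
```

```text
t 37.55 pos [0.5855 0.1391 0.24  ] jaw 7.0 q [-0.36  0.39  0.11  1.7  -0.05  1.06 -0.11] F [ 0.1 -0.5 -1.3] w 0.009
[0.00029075 0.13190902]
```

View pics/w22.png

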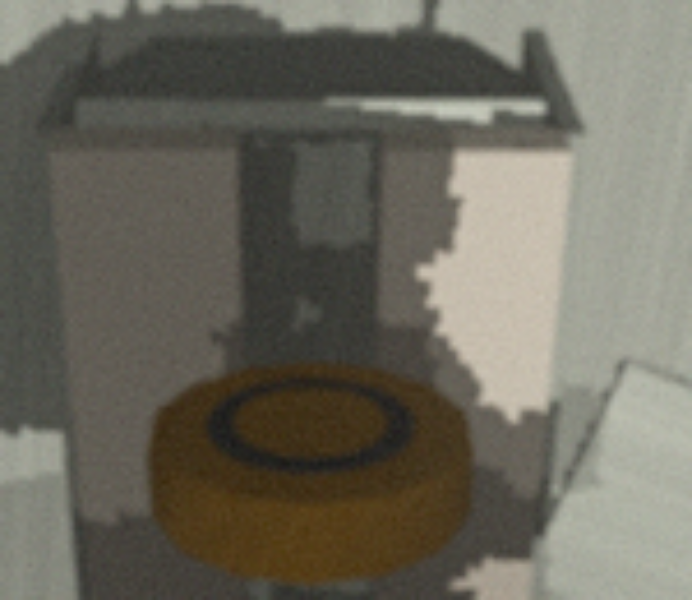

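Request:
play_rows(
  deltas=[
    {"xyz":[0.02,-0.17,-0.5],"twist":[0.34,0.04,-0.03],"gripper":1},
    {"xyz":[0,0,-0.6],"twist":[0.34,0.04,0],"gripper":1},
    {"xyz":[0,0,0],"twist":[0,0,0],"gripper":1},
    {"xyz":[0,0,0],"twist":[0,0,0],"gripper":1},
  ],
)

```text
time_s: 38.1
tool_pos: [0.5868, 0.1292, 0.2078]
orientation: [-0.035, 0.666, 0.744, 0.032]
force: [1.1, 0.6, -1.6]
grip_width: 0.0084
```

```bash
python3 place.py w23
```

```text
t 38.1 pos [0.5868 0.1292 0.2078] jaw 6.4 q [-0.28  0.42  0.09  1.74 -0.16  0.99  0.  ] F [ 1.1  0.6 -1.6] w 0.0084
chute [0.00040296 0.12193067]
slot offset in tool y (mm) [-0.5 -0.5 -0.5 -0.5 -0.5 -0.5 -0.5 -0.5 -0.5  1.2 -0.5 -0.5 -0.5 -0.5] median -0.5218634963153942
head u centre 252.0 rows 184 230
```

Request:
play_rows(
  deltas=[
    {"xyz":[-0.02,0.13,-0.35],"twist":[0,0,0.03],"gripper":1},
    {"xyz":[0,0,-0.43],"twist":[0,0,0],"gripper":1},
    {"xyz":[0,0,0],"twist":[0,0,0],"gripper":1},
    {"xyz":[0,0,0],"twist":[0,0,0],"gripper":1},
  ],
)

```text
time_s: 38.65
tool_pos: [0.5857, 0.1334, 0.1835]
orientation: [-0.036, 0.664, 0.746, 0.031]
force: [-0.6, -0.7, -1.1]
grip_width: 0.0085
```

```bash
python3 place.py w24
```

```text
t 38.65 pos [0.5857 0.1334 0.1835] jaw 6.7 q [-0.28  0.44  0.08  1.76 -0.16  0.94  0.01] F [-0.6 -0.7 -1.1] w 0.0085
chute [-0.00016569  0.12624233]
slot offset in tool y (mm) [1.7 0.2 0.2 0.2 0.2 0.2 0.2 7.  0.4 0.4 0.2 0.2] median 0.21945388192459792
head u centre 252.0 rows 184 230
```

Request:
play_rows(
  deltas=[
    {"xyz":[0,0,0],"twist":[0,0,0],"gripper":0},
    {"xyz":[0,0,0],"twist":[0,0,0],"gripper":0},
    {"xyz":[0,0,0],"twist":[0,0,0],"gripper":0},
    {"xyz":[0,0,0],"twist":[0,0,0],"gripper":0},
    {"xyz":[0,0,0.3],"twist":[0,0,0],"gripper":0},
  ],
)

```text
time_s: 39.33
tool_pos: [0.5852, 0.1334, 0.1924]
orientation: [-0.036, 0.664, 0.746, 0.031]
force: [-1.0, -0.3, 0.9]
grip_width: 0.0852
```

Request:
play_rows(
  deltas=[
    {"xyz":[0,0,0.7],"twist":[0,0,0],"gripper":0},
    {"xyz":[0,0,1],"twist":[0,0,0],"gripper":0},
    {"xyz":[-0.9,0,0],"twist":[-0.34,-0.04,0],"gripper":0},
    {"xyz":[-0.9,0,0],"twist":[-0.34,-0.04,0],"gripper":0},
  ],
)

```text
time_s: 39.83
tool_pos: [0.5319, 0.1332, 0.245]
orientation: [0.001, 0.665, 0.747, 0.0]
force: [-0.0, -0.0, -0.1]
grip_width: 0.0861
```

```bash
cat > heads.py <<'E'
from geo import *
import sys
def heads(cam,tag):
    im,d=save(cam,tag); i=im.astype(int)
    m=((i[...,0]-i[...,2])>45)
    c=arm.camera_info(cam);T=np.array(c['T'])
    v,u=np.mgrid[0:384,0:512]
    P=np.stack([(u-c['cx'])/c['fx']*d,(v-c['cy'])/c['fy']*d,d,np.ones_like(d)],-1)@T.T
    q=P[...,:2]-O; cx=q@ex; cy=q@ey
    m&=(abs(cx)<.06)&(cy>-.22)&(cy<.22)&(P[...,2]>.05)
    ys,xs=np.where(m); 
    y=cy[m]; print(cam,'brass px',m.sum(),'y range',y.min().round(3) if len(y) else None,y.max().round(3) if len(y) else None)
    # face normal/height: median z minus rail top, per 29-mm bin
    h,b=np.histogram(y,bins=np.arange(-.22,.23,.01)); print([(round(b[k]*1000),int(h[k])) for k in range(len(h)) if h[k]])
    print(' median x',np.median(cx[m]).round(4),'z over rail',np.median(P[...,2][m]-(.127+.249*cy[m])).round(4))
    # dark rings -> centres via Hough on upsampled crop
    return im,m,cx,cy
if __name__=='__main__':
    st()
    for cam in sys.argv[2:]: heads(cam,cam[0]+sys.argv[1])
E
python3 heads.py 25 scene top
```

```text
t 39.83 pos [0.5319 0.1332 0.245 ] jaw 6.6 q [-0.38  0.29  0.11  1.83 -0.03  1.03 -0.15] F [-0.  -0.  -0.1] w 0.0861
scene brass px 507 y range -0.04 0.183
[(-40, 32), (-30, 45), (-20, 31), (-10, 37), (0, 46), (10, 30), (20, 38), (30, 43), (40, 19), (50, 40), (60, 38), (70, 21), (80, 40), (90, 31), (100, 13), (120, 2), (180, 1)]
 median x -0.0003 z over rail 0.01
top brass px 297 y range -0.034 0.106
[(-40, 9), (-30, 24), (-20, 22), (-10, 16), (0, 25), (10, 21), (20, 17), (30, 25), (40, 17), (50, 17), (60, 24), (70, 18), (80, 22), (90, 26), (100, 14)]
 median x -0.0005 z over rail 0.0094
```

Request:
play_rows(
  deltas=[
    {"xyz":[-0.43,-0.96,0],"twist":[0,0,0],"gripper":1},
    {"xyz":[-0.43,-0.96,0],"twist":[0,0,0],"gripper":1},
    {"xyz":[-0.43,-0.96,0],"twist":[0,0,0],"gripper":1},
    {"xyz":[-0.43,-0.96,0],"twist":[0,0,0],"gripper":1},
    {"xyz":[-0.43,-0.96,0],"twist":[0,0,0],"gripper":1},
  ],
)

```text
time_s: 40.55
tool_pos: [0.4677, -0.0118, 0.2445]
orientation: [0.0, 0.665, 0.747, 0.001]
force: [-0.0, -0.8, 0.5]
grip_width: 0.0
```

Request:
play_rows(
  deltas=[
    {"xyz":[-0.43,-0.96,0],"twist":[0,0,0],"gripper":1},
    {"xyz":[0,0,-0.98],"twist":[0,0,0],"gripper":1},
    {"xyz":[0,0,-0.98],"twist":[0,0,0],"gripper":1},
    {"xyz":[0,0,-0.98],"twist":[0,0,0],"gripper":1},
    {"xyz":[0,0,0],"twist":[0,0,0],"gripper":1},
  ],
)

```text
time_s: 41.18
tool_pos: [0.4534, -0.0397, 0.1544]
orientation: [-0.001, 0.665, 0.747, -0.001]
force: [0.8, 0.7, 0.9]
grip_width: -0.0001
```

```bash
python3 heads.py 26 scene; python3 - <<'E'
from geo import *
s=arm.sense(); print(w2c(s['tool_pos']))
# compare still
import cv2
a=cv2.imread('pics/s25_raw.png').astype(int);b=cv2.imread('pics/s26_raw.png').astype(int)
# lever knob: dark blob near its expected pixel
p=proj('scene',c2w(-.1,-.03,.16)); print('knob px',p)
u,v=p[:2].round().astype(int); g=b.sum(-1)[v-8:v+9,u-8:u+9]; m=g<200; ys,xs=np.where(m); print('dark centroid',xs.mean()+u-8,ys.mean()+v-8,m.sum())
E
```

```text
t 41.17 pos [ 0.4534 -0.0397  0.1544] jaw 6.6 q [-0.15  0.25  0.21  2.12 -0.07  0.78  0.21] F [0.8 0.7 0.9] w -0.0001
scene brass px 524 y range -0.038 0.184
[(-40, 29), (-30, 48), (-20, 33), (-10, 36), (0, 46), (10, 29), (20, 37), (30, 45), (40, 24), (50, 33), (60, 47), (70, 28), (80, 37), (90, 37), (100, 13), (180, 2)]
 median x -0.0007 z over rail 0.0099
[-0.15097414 -0.03022115]
knob px [227.69047907 188.26313446   1.1734614 ]
dark centroid 227.1509433962264 188.0188679245283 53
```

Request:
play_rows(
  deltas=[
    {"xyz":[0.99,0.117,0],"twist":[0,0,0],"gripper":1},
    {"xyz":[0.6,0.07,0],"twist":[0,0,0],"gripper":1},
    {"xyz":[0.4,0.047,0],"twist":[0,0,0],"gripper":1},
    {"xyz":[0.4,0.047,0],"twist":[0,0,0],"gripper":1},
    {"xyz":[0,0,0],"twist":[0,0,0],"gripper":1},
  ],
)

```text
time_s: 41.85
tool_pos: [0.5259, -0.031, 0.1556]
orientation: [-0.001, 0.665, 0.747, -0.001]
force: [-4.3, 0.6, 0.4]
grip_width: 0.0001
```

Request:
play_rows(
  deltas=[
    {"xyz":[0,0,0],"twist":[0,0,0],"gripper":1},
    {"xyz":[0,0,0],"twist":[0,0,0],"gripper":1},
    {"xyz":[0,0,0],"twist":[0,0,0],"gripper":1},
    {"xyz":[0,0,0],"twist":[0,0,0],"gripper":1},
    {"xyz":[0,0,0],"twist":[0,0,0],"gripper":1},
  ],
)

```text
time_s: 42.48
tool_pos: [0.526, -0.031, 0.1556]
orientation: [-0.0, 0.665, 0.747, -0.0]
force: [-4.8, -0.8, -0.0]
grip_width: 0.0002
```

```bash
python3 heads.py 27 scene; python3 - <<'E'
from geo import *
s=arm.sense(); print(w2c(s['tool_pos']))
im=cv2.imread('pics/s27_raw.png').astype(int).sum(-1); d=np.load('pics/s27_d.npy')
for th in (0,.2,.27,.3,.35,.4):
    p=proj('scene',c2w(-.1+.13*np.sin(th),-.03,.03+.13*np.cos(th))); u,v=p[:2].round().astype(int); print(th,p.round(3),im[v-2:v+3,u-2:u+3].mean(),np.median(d[v-1:v+2,u-1:u+2]))
E
```

```text
t 42.48 pos [ 0.526  -0.031   0.1556] jaw 6.6 q [-0.16  0.37  0.2   1.96 -0.1   0.83  0.21] F [-4.8 -0.8 -0. ] w 0.0002
scene brass px 535 y range -0.193 -0.057
[(-200, 8), (-190, 51), (-180, 50), (-170, 28), (-160, 46), (-150, 45), (-140, 35), (-130, 48), (-120, 36), (-110, 44), (-100, 34), (-90, 37), (-80, 39), (-70, 27), (-60, 7)]
 median x 0.0015 z over rail 0.0109
[-0.07883517 -0.02993496]
0 [227.69  188.263   1.173] 428.52 1.3988342
0.2 [237.332 192.576   1.168] 182.32 1.1597137
0.27 [240.671 194.437   1.166] 164.52 1.1572747
0.3 [242.087 195.285   1.166] 151.6 1.1542886
0.35 [244.423 196.764   1.166] 144.28 1.1536663
0.4 [246.719 198.32    1.166] 189.48 1.1547831
```

Request:
play_rows(
  deltas=[
    {"xyz":[0,0,0],"twist":[0,0,0],"gripper":1},
    {"xyz":[0,0,0],"twist":[0,0,0],"gripper":1},
    {"xyz":[-0.4,-0.047,0],"twist":[0,0,0],"gripper":1},
    {"xyz":[-0.5,-0.06,0],"twist":[0,0,0],"gripper":1},
    {"xyz":[-0.6,-0.07,0],"twist":[0,0,0],"gripper":1},
  ],
)

```text
time_s: 43.15
tool_pos: [0.4813, -0.0362, 0.1562]
orientation: [0.001, 0.665, 0.747, 0.001]
force: [-0.1, -0.4, -0.2]
grip_width: 0.0001
```

Request:
play_rows(
  deltas=[
    {"xyz":[-0.8,-0.1,0],"twist":[0,0,0],"gripper":1},
    {"xyz":[-0.8,-0.1,0],"twist":[0,0,0],"gripper":1},
    {"xyz":[0,0,1],"twist":[0,0,0],"gripper":1},
    {"xyz":[0,0,1],"twist":[0,0,0],"gripper":1},
    {"xyz":[0,0,1],"twist":[0,0,0],"gripper":1},
  ],
)

```text
time_s: 43.78
tool_pos: [0.4334, -0.0422, 0.2471]
orientation: [0.001, 0.665, 0.747, 0.001]
force: [1.2, 0.1, -0.4]
grip_width: 0.0
```

Request:
play_rows(
  deltas=[
    {"xyz":[0,0,0],"twist":[0,0,0],"gripper":1},
    {"xyz":[0,0,0],"twist":[0,0,0],"gripper":1},
    {"xyz":[0,0,0],"twist":[0,0,0],"gripper":1},
    {"xyz":[0,0,0],"twist":[0,0,0],"gripper":1},
    {"xyz":[0,0,0],"twist":[0,0,0],"gripper":1},
  ],
)

```text
time_s: 44.4
tool_pos: [0.4329, -0.0422, 0.2451]
orientation: [-0.0, 0.665, 0.747, -0.0]
force: [-0.7, -1.7, -0.0]
grip_width: 0.0001
```

```bash
python3 heads.py 28 scene top; python3 - <<'E'
from geo import *
im=cv2.imread('pics/s28_raw.png').astype(int); d=np.load('pics/s28_d.npy')
p=proj('scene',c2w(-.1,-.03,.16)); u,v=p[:2].round().astype(int); g=im.sum(-1)[v-8:v+9,u-8:u+9]; m=g<200; ys,xs=np.where(m); print('knob exp',p.round(1),'dark centroid',xs.mean()+u-8,ys.mean()+v-8,m.sum())
# stop knob
for x in (-.068,-.072,-.09):
    p=proj('scene',c2w(x,-.184,.057)); print('stop exp',x,p.round(2))
p=proj('scene',c2w(-.064,-.184,.057)); u,v=p[:2].round().astype(int); g=im.sum(-1)[v-10:v+11,u-12:u+13]; m=g<200; ys,xs=np.where(m); print('stop dark',xs.mean()+u-12,ys.mean()+v-10,m.sum(),xs.min()+u-12)
# compare with end-stop appearance at s15 (after home)
a=cv2.imread('pics/s15_raw.png').astype(int); print('stop region diff',abs(a-im)[v-12:v+13,u-14:u+15].mean(),abs(a-im)[v-12:v+13,u-14:u+15].max())
# bystanders vs first picture
z=cv2.imread('pics/scene0_raw.png').astype(int)
for nm,(x0,y0,x1,y1) in dict(jar=(272,280,312,336),spat=(298,218,382,284),bowl=(305,112,355,155)).items(): print(nm,'diff',abs(z-im)[y0:y1,x0:x1].mean().round(2))
E
```

```text
t 44.4 pos [ 0.4329 -0.0422  0.2451] jaw 6.6 q [-0.17  0.08  0.22  2.08 -0.02  0.99  0.17] F [-0.7 -1.7 -0. ] w 0.0001
scene brass px 527 y range -0.192 -0.035
[(-200, 7), (-190, 48), (-180, 53), (-170, 30), (-160, 47), (-150, 44), (-140, 37), (-130, 46), (-120, 36), (-110, 39), (-100, 36), (-90, 34), (-80, 32), (-70, 31), (-60, 5), (-40, 2)]
 median x 0.0013 z over rail 0.0109
top brass px 304 y range -0.188 -0.056
[(-190, 17), (-180, 25), (-170, 18), (-160, 17), (-150, 27), (-140, 17), (-130, 23), (-120, 29), (-110, 20), (-100, 28), (-90, 25), (-80, 24), (-70, 26), (-60, 8)]
 median x 0.0013 z over rail 0.0105
knob exp [227.7 188.3   1.2] dark centroid 227.2127659574468 188.36170212765958 47
stop exp -0.068 [208.43 266.69   1.14]
stop exp -0.072 [206.93 266.05   1.14]
stop exp -0.09 [200.22 263.19   1.15]
stop dark 209.4390243902439 267.3658536585366 41 207
stop region diff 3.3733333333333335 23
jar diff 4.99
spat diff 5.86
bowl diff 5.01
```

```bash
python3 -c "
from geo import *
st(); print(arm.close_job())"
```

```text
t 44.5 pos [ 0.433  -0.0422  0.2453] jaw 6.6 q [-0.17  0.08  0.22  2.08 -0.02  0.99  0.17] F [-0.3  0.   0.1] w -0.0001
the job is handed in; nothing more can be done
None
```

I pushed the end stop home, laid all five stamps into the chute and opened the gate with the lever. I then let the lever spring back and handed the job in at 44.5 s; no verdict is reported.

- **End stop:** the push ended against a hard stop at about 9 N. The wrist camera put the knob face 67.8 mm in front of the slot, against 68 mm when home. It looked unchanged in the last frame.
- **Loading:** one stamp had been knocked about 17 cm aside before I reached it; I found it again and used its new position. The grip never slackened. With the lever upright, all five heads showed as a row from chute y of about -38 to +105 mm. They were centred within 1 mm of the slot and sat flat on the rails.
- **Release:** I held the lever at about 0.36 to 0.38 rad for over 1 s.
- **Last check:** the scene and top cameras showed the heads in the rack from about -190 to -57 mm, centred within 1.3 mm. The lever knob was at its upright position within a pixel, and the jar, bowl and spatula looked unmoved. The gripper was clear of everything.

**Limits of the checks:** the 40-picture viewing limit ran out before the fifth release. From then on I relied on brass-pixel and depth measurements, not on looking at images. Five heads in the rack is inferred from the length of the row and the brass area, which were close to what I measured for the queue. The row is about 10 mm shorter than in the queue, so heads may overlap slightly. I did not measure each stamp's tilt separately.

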